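# Put the movements away in the double-door dust cabinet

## Task

Open the dust cabinet wide: first the left door, then lift the flush bolt on the edge of the right door and swing that one open too. Draw the tray all the way out and stand every yellow movement holder upright on a green pad of its own, centred, with its red crown pointing straight along the pad's white line to the tray's front. Then push the tray fully home, leaving both doors wide open and the other things on the bench where they are.

Things in the scene. Friction and masses are not known exactly. Their poses are not given: they have to be found in the camera images.
- cabinet: low watchmaker's dust cabinet fixed on the bench, 280 mm wide, 220 mm deep, 124 mm high, clear top and back, front towards the robot, turned a little. Origin: on the bench, middle of the front opening, on the line between the two hinges; +x goes into the cabinet, +y to the left (towards the active door's hinge), z up. Each door is a 81 mm deep wooden shell (top 120 mm above the bench, 140 mm wide) that stands out in front of this plane; shut, they meet at y = 0
- active (a joint): left-hand (active) door on a vertical hinge axis at x = 0, y = +140 mm of the cabinet (opens clockwise seen from above): 0 shut, grows as it opens towards the robot, stop at 1.75 rad; stays where left (about 1 N at the handle). May start slightly ajar. While shut it covers the bolt's grip
- active_handle (a point): centre of the gripping length of the active door's handle: an upright brass post of 12 mm diameter with a 16 mm ball end (its top 110 mm above the bench), standing 45 mm out from the door's face, 40 mm from its free edge; the point is 85 mm above the bench. The post is carried from below (arm at 52 mm height), so it can be pinched from above at any yaw; a gripper that does not turn with the door may come against its face
- bolt (a joint): flush bolt in the free edge of the right-hand (passive) door: 0 shot into the brass keeper at the foot (door locked), 0.024 m fully raised; the door is free above 0.012 m. Stays where left; about 3 N to lift
- bolt_grip (a point): gripping point of the bolt: upright steel post of 12 mm diameter with a red 18 mm ball end, 45 mm to the left of the passive door's free edge and carried from below (arm 50 mm above the bench); the point is 82 mm above the bench with the bolt shot, the ball's top 109 mm. It moves with bolt and door; pinch it from above (with the fingers in front of and behind it there is most room), lift it, and the same grip pulls the passive door, which has no other handle
- passive (a joint): right-hand (passive) door on a vertical hinge axis at x = 0, y = -140 mm of the cabinet (opens anticlockwise seen from above): 0 shut, grows as it opens towards the robot, stop at 1.75 rad; stays where left; locked until the bolt is raised
- tray (a joint): sliding wooden tray inside the cabinet, 250 mm wide: 0 fully in, 0.175 m fully out towards the robot (along the cabinet's -x), about 2 N to move; stays where left. The passive door blocks it while shut
- tray_pull (a point): gripping point of the tray's pull: upright brass post of 12 mm diameter with a 16 mm ball end (top 110 mm above the bench), carried from below (arm 32 mm above the bench) in front of the tray; the point is 85 mm above the bench and moves with the tray
- pad0 (a point): centre of the right-hand green round pad (70 mm diameter, flat) on the tray's floor, 24 mm above the bench; pads are 82 mm apart; the tray's rims rise 10 mm (front 14 mm) above its floor
- pad0_mark (a point): point on the white line that runs from the right-hand pad to the tray's front edge, 51 mm from the pad's centre towards the robot's side, where the crown's end belongs
- pad1 (a point): centre of the middle green round pad (70 mm diameter, flat) on the tray's floor, 24 mm above the bench; pads are 82 mm apart; the tray's rims rise 10 mm (front 14 mm) above its floor
- pad1_mark (a point): point on the white line that runs from the middle pad to the tray's front edge, 51 mm from the pad's centre towards the robot's side, where the crown's end belongs
- pad2 (a point): centre of the left-hand green round pad (70 mm diameter, flat) on the tray's floor, 24 mm above the bench; pads are 82 mm apart; the tray's rims rise 10 mm (front 14 mm) above its floor
- pad2_mark (a point): point on the white line that runs from the left-hand pad to the tray's front edge, 51 mm from the pad's centre towards the robot's side, where the crown's end belongs
- movA: one of up to three alike yellow movement holders (may be absent): upright drum of 44 mm diameter on a heavier black foot disc (64 mm diameter, 8 mm thick), 42 mm tall in all (and 2 mm of brass works on top), with a steel winding stem and a red crown sticking out of its side, 22 mm above its underside, along its own +x; about 150 g. Origin: centre of the underside; z up. Starts upright on the bench beside or in front of the cabinet, crown pointing anywhere
- movA_crown (a point): the point at the level of movA's underside below the outer end of its crown, 51 mm from its origin along its +x
- movB: one of up to three alike yellow movement holders (may be absent): upright drum of 44 mm diameter on a heavier black foot disc (64 mm diameter, 8 mm thick), 42 mm tall in all (and 2 mm of brass works on top), with a steel winding stem and a red crown sticking out of its side, 22 mm above its underside, along its own +x; about 150 g. Origin: centre of the underside; z up. Starts upright on the bench beside or in front of the cabinet, crown pointing anywhere
- movB_crown (a point): the point at the level of movB's underside below the outer end of its crown, 51 mm from its origin along its +x
- movC: one of up to three alike yellow movement holders (may be absent): upright drum of 44 mm diameter on a heavier black foot disc (64 mm diameter, 8 mm thick), 42 mm tall in all (and 2 mm of brass works on top), with a steel winding stem and a red crown sticking out of its side, 22 mm above its underside, along its own +x; about 150 g. Origin: centre of the underside; z up. Starts upright on the bench beside or in front of the cabinet, crown pointing anywhere
- movC_crown (a point): the point at the level of movC's underside below the outer end of its crown, 51 mm from its origin along its +x
- bottle: bystander: amber jar with yellow label, 52 mm diameter, 100 mm tall, left of the cabinet; origin: centre of its underside
- dish: bystander: blue round dish, 64 mm diameter, 28 mm tall, left of the cabinet; origin: centre of its underside
- winder: bystander: black waisted stand, 48 mm diameter, 70 mm tall, right of the cabinet; origin: centre of its underside
There are look-alikes about, which are no part of the job. Leave any purple look-alike of the movA alone.

How it is judged:
By the outcome, as a careful person would: the job done as asked, in the order asked, and still so for the second after the job is handed in, with the robot touching nothing.
Of movA, movB, movC only 2 to 3 are there at a start; the rules pass over those that are not, and their reading is None.
At some moment in a run one of movA, movB, movC may be knocked a few centimetres aside while the robot is not near it.
It also fails if it takes over 210 s, if anything falls off the work surface, if the arm or the gripper's body presses on something with over 40 N, if the wrist force passes 120 N, or if a joint passes its speed limit or range.

## Robot

A 6-joint arm with a two-finger parallel gripper is mounted at the origin on the work surface. World frame = base frame: x ahead of the robot, y to its left, z up, the work surface at z = 0. Lengths are in m, angles in rad, forces in N, time in s.
With the tool pointing down it reaches from about 0.225 to 0.875 m from the base axis. Payload 3.4 kg.
Tool frame: the origin (TCP) lies between the finger pads; the fingertips stand 8 mm ahead of it and the grasp point (between the pads) lies 11 mm behind it; z points along the fingers, y is the line along which they close (so a half turn about z gives the same grasp; the last joint's range is limited). The gripper opens to 85 mm and grips with 20 to 120 N. Pads are 22 mm wide; open, the fingers measure 114 mm over their backs; the gripper's body (76 mm by 85 mm) begins 54 mm behind the grasp point. The pads swing forward as they close: fully open they stand 13 mm farther back than shut.
Start: joints at [1.128, 0.276, 1.505, -0, 1.361, -0.121], TCP at [0.182, 0.546, 0.219] pointing down, gripper open.
Joint ranges: [-2.89, 2.89], [-0.75, 2.08], [0.22, 2.7], [-1.18, 4.32], [0.11, 2.71], [-2.7, 2.7]. Speed limits (rad/s): [2.57, 2.57, 3.14, 3.14, 3.14, 3.14].

## Interface

Orientations are given as a unit quaternion [w, x, y, z].
In Python, from rig import manip gives the robot as it stands.
- The arm moves only by the tool move_arm, never from a script. Its argument "deltas" is a list that holds one entry, the list of rows, each a list of 5 numbers: the shift along the tool's x, y, z normalised to -1 to 1, where 1 is 80 cm, then the turn about the tool's z normalised to -1 to 1, where 1 is 120 degrees, then the closure, from -1 (fully open) to 1 (shut). In form: [[[tx, ty, tz, twist, grip], ...]]. A call has 1 to 12 rows; each row is the pose to reach, as a shift and turn from the pose commanded when the call began, along the tool's axes at that moment; what a row does not reach only later rows make up. A row lasts 1/10 s, in which the tool goes at most 50 mm and 8.59 degrees, less where a joint would pass 70% of its speed; a pose out of reach is approached as far as the arm can. A call with a number of a shift or a turn outside -1 to 1 is refused whole. A call with a gripper value outside its range is refused whole. The fingers move at their own pace and stop on an object; "squeeze" is the grip in N (left out, the last holds). Time passes only in rows, so rows that repeat a pose let the fingers close. It gives the time, the measured TCP pose, the force, the opening and the grip force at its end, in the units of the state.
- manip.get_state(): the state, without advancing time (a new reading comes with each control period).
- manip.get_image(name): name is "side" or "top"; returns the picture (480x640x3 uint8, red, green, blue); there is no depth.
- manip.camera_params(name): a dict with "fx", "fy", "cx", "cy" (pixels), "dist" ([k1, k2, p1, p2, k3] as OpenCV has them; the pictures are not rectified), "R" (3x3) and "t" (3): a world point X has camera coordinates R X + t. Camera axes: x right, y down, z forward; pixel columns grow to the right and rows downward; lengths in m; the calibration is good to about 2 mm. A picture is of the moment at which its call begins. camera_params takes no time and is no camera call.
- manip.sign_off(): hands the job in; it is judged then, once.
The state is a dict: "clock": time; "qpos": joint angles; "qd": joint speeds; "effort": joint torques, N m; "position": TCP position; "ee_rot": TCP orientation; "contact_force": force on the tool from outside, world axes, zero at the start; "moment": the same for the moment, N m; "width": finger opening in m; "gripper_force": force on a finger pad.
Only numpy, scipy, OpenCV 4.12 (cv2) and the standard library are available. Lean on these libraries where they do the work, as an engineer would, in place of code of your own. Each camera call takes 0.05 s, during which the arm holds its last target. There are 200 camera calls.

## Working session

There is one attempt and no reset: what is moved stays moved. The work goes in short steps, Python scripts to look and compute and a tool call to move; the robot and the scene stay as the last step left them, time stands still between calls to the robot, and variables do not carry over. Pictures are saved under pics/ and viewed, at most 14 in all, crops included, and the job is handed in when it is done.

Besides the shell and the picture viewer there is one more tool, called after ">>>" as name(argument=value, ...), one argument or row to a line, values as JSON. move_arm: Moves the arm, as the interface text tells. Scaled input: -1 to 1 covers 80 cm each way for a shift and 120 degrees each way for a turn. Its arguments: {"type":"object","properties":{"deltas":{"type":"array","items":{"type":"array","items":{"type":"array","items":{"type":"number","minimum":-1,"maximum":1}}}},"squeeze":{"type":"number"}},"required":["deltas"]}

```bash
ls; mkdir -p pics; cat > h.py <<'E'
import numpy as np, cv2
from rig import manip
def cam(n):
    p=manip.camera_params(n); K=np.array([[p['fx'],0,p['cx']],[0,p['fy'],p['cy']],[0,0,1.]])
    return K,np.array(p['dist'],float),np.array(p['R'],float),np.array(p['t'],float)
def ray(n,uv):
    K,d,R,t=cam(n); q=cv2.undistortPoints(np.array(uv,float).reshape(-1,1,2),K,d).reshape(-1,2)
    D=np.c_[q,np.ones(len(q))]@R; return -R.T@t,D
def onplane(n,uv,z):
    c,D=ray(n,uv); return c+D*((z-c[2])/D[:,2:3])
def proj(n,X):
    K,d,R,t=cam(n); return cv2.projectPoints(np.array(X,float).reshape(-1,3),cv2.Rodrigues(R)[0],t,K,d)[0].reshape(-1,2)
def shot(n,f):
    im=np.array(manip.get_image(n)); cv2.imwrite('pics/'+f,im[:,:,::-1]); return im
def blobs(im,lo,hi,amin=20):
    h=cv2.cvtColor(im,cv2.COLOR_RGB2HSV); m=cv2.inRange(h,np.array(lo),np.array(hi))
    n,l,s,c=cv2.connectedComponentsWithStats(m)
    return [(c[i].round(1).tolist(),int(s[i,4]),s[i,:4].tolist()) for i in range(1,n) if s[i,4]>=amin]
E
python3 - <<'E'
from h import *
for n in('side','top'):
    shot(n,n+'0.png'); K,d,R,t=cam(n); print(n,K[0,0],(-R.T@t).round(3),R[2].round(2))
s=manip.get_state(); print(s)
E
```

```text
pics
side 445.73062929373486 [ 0.908 -0.712  0.678] [-0.39  0.7  -0.6 ]
top 512.3289334340902 [ 3.780e-01 -1.000e-03  1.152e+00] [ 0.11 -0.02 -0.99]
{'clock': 0.1, 'qpos': array([ 1.12799614e+00,  2.76563321e-01,  1.50600075e+00,  3.22907961e-06,
        1.36065937e+00, -1.20999774e-01]), 'qd': array([ 0.00027444, -0.00260749, -0.00254534,  0.00165732, -0.00016526,
        0.00071077]), 'effort': array([ 2.35166648e-03, -4.17698622e+01, -2.46404672e+01, -5.21977802e-05,
        5.81934932e-03,  5.68572602e-06]), 'position': array([0.1816594 , 0.54505526, 0.2182105 ]), 'ee_rot': array([-2.28344002e-04,  1.60207132e-01,  9.87083082e-01, -7.82771278e-04]), 'contact_force': array([-0.1966135 , -0.18411411,  0.09870889]), 'moment': array([ 0.05649827,  0.01176125, -0.0270944 ]), 'gripper_force': 0.0, 'width': 0.08519465777688619}
```

View pics/top0.png

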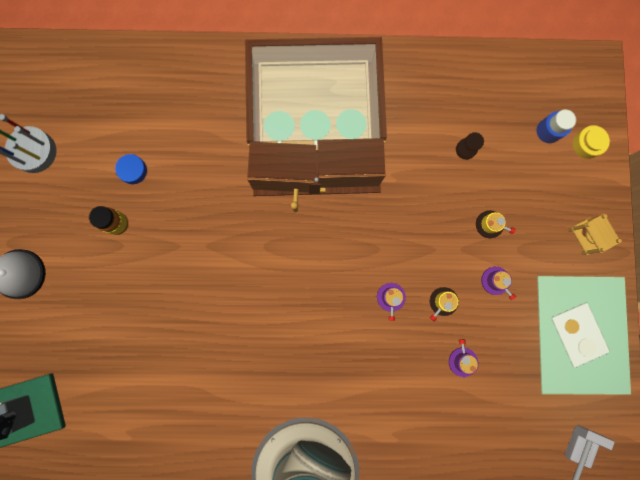

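View pics/side0.png

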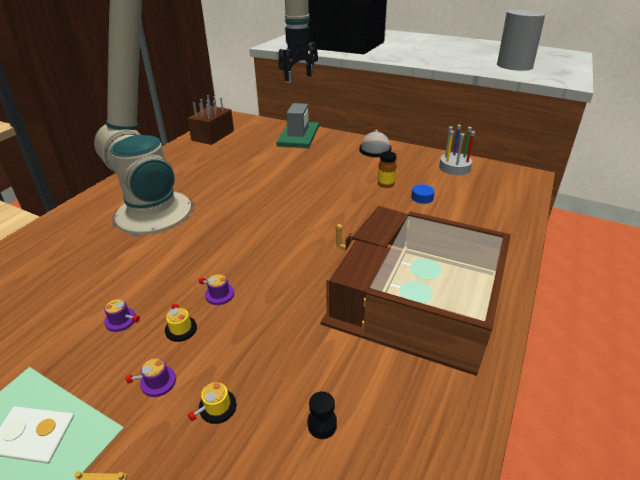

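Top view: yellow holders with black feet are at (493,223) and (446,301). Purple look-alikes, to be left alone, are at (394,297), (498,281) and (464,362). Other yellow things are a pot at (593,141) and a brass stand at (597,235). The handle ball is at (294,205), the pads are at (279/315/351,125), and the cabinet front points down the image. The side view agrees: yellow ones are at (179,322) and (215,400).

```bash
cat > m.py <<'E'
from h import *
def movs(it,isd):
    out=[]
    for n,im in(('top',it),('side',isd)):
        ys=blobs(im,(22,120,90),(34,255,255),40); rs=blobs(im,(0,190,120),(4,255,255),6)+blobs(im,(176,190,120),(180,255,255),6)
        print(n,'Y',[(b[0],b[1]) for b in ys]); print(n,'R',[(b[0],b[1],onplane(n,[b[0]],.022)[0].round(3)[:2].tolist()) for b in rs if b[1]<200])
if __name__=='__main__':
    it=cv2.cvtColor(cv2.imread('pics/top0.png'),cv2.COLOR_BGR2RGB); isd=cv2.cvtColor(cv2.imread('pics/side0.png'),cv2.COLOR_BGR2RGB)
    movs(it,isd)
    g=[b for b in blobs(it,(60,40,120),(90,140,255),300) if b[1]<3000]
    for b in g: print('pad',b,onplane('top',[b[0]],.024)[0].round(4))
    for p in [(247,41),(382,38)]: print(onplane('top',[p],.124).round(4))
    cv2.imwrite('pics/c1.png',np.hstack([cv2.resize(cv2.imread('pics/top0.png')[25:225,230:400],None,fx=2.4,fy=2.4,interpolation=2),cv2.resize(cv2.imread('pics/top0.png')[200:330,425:530],(388,480),interpolation=2)]))
E
python3 m.py
```

```text
top Y [([591.0, 141.4], 873), ([488.9, 223.8], 157), ([116.7, 230.0], 60), ([443.6, 301.0], 154)]
top R [([512.3, 230.2], 18, [0.534, -0.46]), ([512.0, 296.8], 20, [0.385, -0.455]), ([432.8, 317.7], 21, [0.337, -0.278]), ([391.4, 318.3], 19, [0.335, -0.187]), ([461.6, 341.2], 20, [0.287, -0.341])]
side Y [([449.0, 147.9], 65), ([386.0, 177.1], 191), ([179.6, 325.0], 316), ([216.9, 403.6], 398)]
side R [([200.8, 279.7], 20, [0.33, -0.183]), ([174.3, 305.3], 18, [0.331, -0.272]), ([134.7, 317.6], 19, [0.282, -0.337]), ([128.6, 378.1], 38, [0.382, -0.451]), ([191.5, 415.5], 42, [0.531, -0.455])]
pad ([314.9, 124.5], 656, [301, 111, 29, 29]) [ 0.7692 -0.0135  0.024 ]
pad ([350.9, 123.7], 658, [337, 110, 29, 29]) [ 0.7728 -0.0955  0.024 ]
pad ([278.9, 125.4], 654, [265, 112, 29, 28]) [0.7655 0.0682 0.024 ]
pad ([551.8, 353.5], 494, [542, 321, 21, 66]) [ 0.2629 -0.5386  0.024 ]
[[0.9138 0.1333 0.124 ]]
[[ 0.9273 -0.1523  0.124 ]]
```

View pics/c1.png

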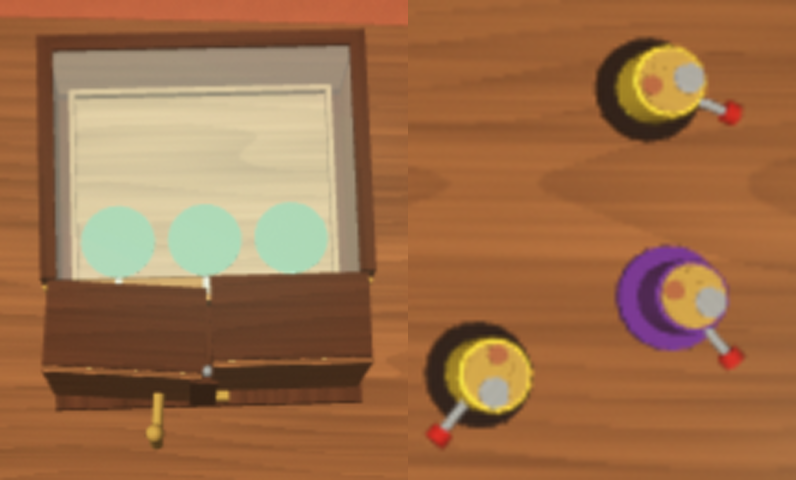

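The crop confirms the choice: two yellow holders with black feet, and a purple one between them that stays. Both doors are shut, with the left one slightly ajar. Its handle ball is at about (294.6,205) in the top view.

```bash
cat >> h.py <<'E'
def tri(uvt,uvs):
    (c1,D1),(c2,D2)=ray('top',[uvt]),ray('side',[uvs]); d1,d2=D1[0],D2[0]
    a=np.linalg.lstsq(np.c_[d1,-d2],c2-c1,rcond=None)[0]; p,q=c1+a[0]*d1,c2+a[1]*d2
    return ((p+q)/2).round(4),round(float(np.linalg.norm(p-q)),4)
YAW=.045
def tocab(p,o): 
    c,s=np.cos(YAW),np.sin(YAW); d=np.array(p)[:2]-o; return np.array([c*d[0]+s*d[1],-s*d[0]+c*d[1]])
def fromcab(p,o):
    c,s=np.cos(YAW),np.sin(YAW); return np.array([o[0]+c*p[0]-s*p[1],o[1]+s*p[0]+c*p[1]])
E
python3 - <<'E'
from h import *
print('hinge L',onplane('top',[(247.5,144.6)],.12),'R',onplane('top',[(385.4,139.6)],.12))
print('ball',tri((294.6,205.4),(339,228)), onplane('top',[(294.6,205.4)],.102))
for a,b in (((512.3,230.2),(191.5,415.5)),((432.8,317.7),(174.3,305.3)),((391.4,318.3),(200.8,279.7))): print('crown',tri(a,b))
for f,n,boxes in(('top0.png','top',[(470,205,40,40),(425,282,40,40)]),('side0.png','side',[(190,375,60,60),(155,300,50,45)])):
    im=cv2.cvtColor(cv2.imread('pics/'+f),cv2.COLOR_BGR2RGB)
    for x,y,w,h in boxes:
        c=cv2.cvtColor(im[y:y+h,x:x+w],cv2.COLOR_RGB2HSV)
        m=cv2.inRange(c,np.array((0,0,0)),np.array((180,255,55)))
        yv=cv2.inRange(c,np.array((15,110,100)),np.array((34,255,255)))
        k=cv2.findNonZero(m).reshape(-1,2)+[x,y]; 
        (cc,ax,an)=cv2.fitEllipse(cv2.convexHull(k.astype(np.float32)))
        print(n,'foot ell',cc,ax,onplane(n,[cc],.006)[0].round(4))
o=np.array([.7007,-.0194])
print(tocab([.5,0],o))
E
```

```text
hinge L [[0.69018398 0.12622373 0.12      ]] R [[ 0.70639538 -0.15953615  0.12      ]]
ball (array([0.5684, 0.0277, 0.1022]), 0.0019) [[0.56767092 0.02717781 0.102     ]]
crown (array([ 0.5334, -0.4576,  0.0275]), 0.0007)
crown (array([ 0.3376, -0.2764,  0.029 ]), 0.0002)
crown (array([ 0.3349, -0.1864,  0.0268]), 0.001)
top foot ell (488.8073425292969, 224.35411071777344) (24.04549789428711, 25.99803352355957) [ 0.5487 -0.4129  0.006 ]
top foot ell (443.7313232421875, 301.021240234375) (25.84811782836914, 26.82182502746582) [ 0.374 -0.307  0.006]
side foot ell (217.21705627441406, 406.0525817871094) (32.70942306518555, 37.762752532958984) [ 0.549 -0.414  0.006]
side foot ell (180.36929321289062, 328.770263671875) (23.50446891784668, 32.037715911865234) [ 0.3742 -0.3067  0.006 ]
[-0.19962412  0.02840881]
```

Holders: A is at (0.549,-0.4135) with its crown heading about -109°, and B is at (0.374,-0.307) heading about 140°. The cabinet origin is about (0.699,-0.018) with yaw about 2.6°, and the handle is at (0.568,0.0275).

```bash
cat > plan.py <<'E'
import numpy as np, json, sys
from rig import manip
# targets: world x,y,z, psi(deg, direction of tool y), grip, repeat ; prints rows, tracks the commanded pose
def load():
    try: return np.array(json.load(open('cmd.json')))
    except FileNotFoundError: return np.array([.182,.546,.219,71.55])
def check():
    s=manip.get_state(); w,x,y,z=s['ee_rot']; p=np.degrees(np.arctan2(1-2*(x*x+z*z),2*(x*y-w*z)))
    print('meas',s['position'].round(4),round(p,1),'cmd',load().round(4),'t',round(s['clock'],1),'w',round(s['width'],4),'F',s['contact_force'].round(1),'gf',round(s['gripper_force'],1),'q',s['qpos'].round(2))
def plan(calls,reset=None):
    c=load() if reset is None else np.array(reset,float)
    for T in calls:
        a=np.radians(c[3]); X=np.array([-np.sin(a),np.cos(a)]); Y=np.array([np.cos(a),np.sin(a)]); rows=[]
        for t in T:
            d=np.array(t[:2])-c[:2]
            r=[round(float(v),4) for v in(d@X/.8,d@Y/.8,(c[2]-t[2])/.8,(c[3]-t[3])/120,t[4])]; rows+=[r]*(t[5] if len(t)>5 else 1)
        r=rows[-1]; c[:2]+=X*r[0]*.8+Y*r[1]*.8; c[2]-=r[2]*.8; c[3]-=r[3]*120
        print(len(rows),str([rows]).replace(' ',''))
    json.dump(c.tolist(),open('cmd.json','w'))
E
python3 - <<'E'
from plan import *
plan([[(.5,.10,.2,80,-1,12)],[(.568,.0275,.16,88.5,-1,8)],[(.568,.0275,.074,88.5,-1,5)],[(.568,.0275,.074,88.5,.9,8)]])
E
```

```text
12 [[[-0.5535,-0.403,0.0237,-0.0704,-1.0],[-0.5535,-0.403,0.0237,-0.0704,-1.0],[-0.5535,-0.403,0.0237,-0.0704,-1.0],[-0.5535,-0.403,0.0237,-0.0704,-1.0],[-0.5535,-0.403,0.0237,-0.0704,-1.0],[-0.5535,-0.403,0.0237,-0.0704,-1.0],[-0.5535,-0.403,0.0237,-0.0704,-1.0],[-0.5535,-0.403,0.0237,-0.0704,-1.0],[-0.5535,-0.403,0.0237,-0.0704,-1.0],[-0.5535,-0.403,0.0237,-0.0704,-1.0],[-0.5535,-0.403,0.0237,-0.0704,-1.0],[-0.5535,-0.403,0.0237,-0.0704,-1.0]]]
8 [[[-0.0994,-0.0745,0.05,-0.0709,-1.0],[-0.0994,-0.0745,0.05,-0.0709,-1.0],[-0.0994,-0.0745,0.05,-0.0709,-1.0],[-0.0994,-0.0745,0.05,-0.0709,-1.0],[-0.0994,-0.0745,0.05,-0.0709,-1.0],[-0.0994,-0.0745,0.05,-0.0709,-1.0],[-0.0994,-0.0745,0.05,-0.0709,-1.0],[-0.0994,-0.0745,0.05,-0.0709,-1.0]]]
5 [[[-0.0,-0.0,0.1075,0.0,-1.0],[-0.0,-0.0,0.1075,0.0,-1.0],[-0.0,-0.0,0.1075,0.0,-1.0],[-0.0,-0.0,0.1075,0.0,-1.0],[-0.0,-0.0,0.1075,0.0,-1.0]]]
8 [[[-0.0,-0.0,0.0,0.0,0.9],[-0.0,-0.0,0.0,0.0,0.9],[-0.0,-0.0,0.0,0.0,0.9],[-0.0,-0.0,0.0,0.0,0.9],[-0.0,-0.0,0.0,0.0,0.9],[-0.0,-0.0,0.0,0.0,0.9],[-0.0,-0.0,0.0,0.0,0.9],[-0.0,-0.0,0.0,0.0,0.9]]]
```

```bash
sed -i 's/,4) for v in(d@X/,3) for v in(d@X/; s/        print(len(rows).*/        print(len(rows),*[f"{r} x{rows.count(r)};" for i,r in enumerate(rows) if i==0 or r!=rows[i-1]])/' plan.py; rm -f cmd.json
python3 - <<'E'
from plan import *
plan([[(.5,.10,.2,80,-1,12)],[(.568,.0275,.16,88.5,-1,8)]])
E
```

```text
12 [-0.554, -0.403, 0.024, -0.07, -1.0] x12;
8 [-0.099, -0.074, 0.05, -0.071, -1.0] x8;
```

>>> move_arm(
  deltas=[
    [[-0.554,-0.403,0.024,-0.07,-1],[-0.554,-0.403,0.024,-0.07,-1],[-0.554,-0.403,0.024,-0.07,-1],[-0.554,-0.403,0.024,-0.07,-1],[-0.554,-0.403,0.024,-0.07,-1],[-0.554,-0.403,0.024,-0.07,-1],[-0.554,-0.403,0.024,-0.07,-1],[-0.554,-0.403,0.024,-0.07,-1],[-0.554,-0.403,0.024,-0.07,-1],[-0.554,-0.403,0.024,-0.07,-1],[-0.554,-0.403,0.024,-0.07,-1],[-0.554,-0.403,0.024,-0.07,-1]],
  ],
)

```text
clock: 1.3
position: [0.5039, 0.0944, 0.1991]
ee_rot: [0.001, 0.091, 0.996, -0.001]
contact_force: [-0.2, 0.8, -0.4]
width: 0.0856
gripper_force: 0.0
```

>>> move_arm(
  deltas=[
    [[-0.099,-0.074,0.05,-0.071,-1],[-0.099,-0.074,0.05,-0.071,-1],[-0.099,-0.074,0.05,-0.071,-1],[-0.099,-0.074,0.05,-0.071,-1],[-0.099,-0.074,0.05,-0.071,-1],[-0.099,-0.074,0.05,-0.071,-1],[-0.099,-0.074,0.05,-0.071,-1],[-0.099,-0.074,0.05,-0.071,-1]],
  ],
)

```text
clock: 2.1
position: [0.5677, 0.0283, 0.1605]
ee_rot: [0.001, 0.013, 1.0, 0.0]
contact_force: [0.1, -0.7, 0.6]
width: 0.0857
gripper_force: 0.0
```

```bash
python3 - <<'E'
from plan import *
H=np.array([.6935,.1235]); P=np.array([.568,.0278])
plan([[(.568,.0278,.074,88.5,-1,4),(.568,.0278,.074,88.5,.9,8)]])
v=P-H
def arc(th):
    c,s=np.cos(th),np.sin(th); return H+np.array([c*v[0]+s*v[1],-s*v[0]+c*v[1]])
A=[.06,.15,.26,.37,.48,.59,.70,.81]
plan([[(*arc(t),.074,88.5-np.degrees(t),.9) for t in A]])
E
```

```text
12 [0.0, 0.0, 0.107, -0.0, -1.0] x4; [0.0, 0.0, 0.107, -0.0, 0.9] x8;
8 [0.007, 0.009, 0.0, 0.028, 0.9] x1; [0.017, 0.024, 0.0, 0.071, 0.9] x1; [0.027, 0.044, 0.0, 0.124, 0.9] x1; [0.034, 0.064, 0.0, 0.176, 0.9] x1; [0.04, 0.085, 0.0, 0.229, 0.9] x1; [0.043, 0.106, 0.0, 0.281, 0.9] x1; [0.044, 0.128, 0.0, 0.334, 0.9] x1; [0.042, 0.15, 0.0, 0.386, 0.9] x1;
```

>>> move_arm(
  deltas=[
    [[0,0,0.107,0,-1],[0,0,0.107,0,-1],[0,0,0.107,0,-1],[0,0,0.107,0,-1],[0,0,0.107,0,0.9],[0,0,0.107,0,0.9],[0,0,0.107,0,0.9],[0,0,0.107,0,0.9],[0,0,0.107,0,0.9],[0,0,0.107,0,0.9],[0,0,0.107,0,0.9],[0,0,0.107,0,0.9]],
  ],
  squeeze=30,
)

```text
clock: 3.3
position: [0.5687, 0.0276, 0.0748]
ee_rot: [0.001, 0.013, 1.0, 0.0]
contact_force: [0.5, 1.4, 5.9]
width: 0.0131
gripper_force: 29.3
```

Gripped (13 mm). Now the first half of the arc.

>>> move_arm(
  deltas=[
    [[0.007,0.009,0,0.028,0.9],[0.017,0.024,0,0.071,0.9],[0.027,0.044,0,0.124,0.9],[0.034,0.064,0,0.176,0.9],[0.04,0.085,0,0.229,0.9],[0.043,0.106,0,0.281,0.9],[0.044,0.128,0,0.334,0.9],[0.042,0.15,0,0.386,0.9]],
  ],
)

```text
clock: 4.1
position: [0.537, 0.1485, 0.0748]
ee_rot: [-0.0, 0.407, 0.913, -0.0]
contact_force: [-0.8, -1.0, 7.1]
width: 0.0132
gripper_force: 29.5
```

```bash
python3 - <<'E'
from plan import *
check()
H=np.array([.6935,.1235]); P=np.array([.568,.0278]); v=P-H
def arc(th):
    c,s=np.cos(th),np.sin(th); return H+np.array([c*v[0]+s*v[1],-s*v[0]+c*v[1]])
plan([[(*arc(t),.074,88.5-np.degrees(t),.9) for t in (.90,1.0,1.11,1.22,1.33,1.44,1.54,1.62,1.67)]+[(*arc(1.67),.074,88.5-np.degrees(1.67),.9,2)]])
E
```

```text
meas [0.537  0.1485 0.0748] 41.9 cmd [ 0.5377  0.1487  0.0742 42.15  ] t 4.1 w 0.0132 F [-0.8 -1.   7.1] gf 29.5 q [ 0.15  0.37  1.76 -0.    1.02 -0.59]
11 [0.01, 0.014, 0.0, 0.043, 0.9] x1; [0.02, 0.031, 0.0, 0.091, 0.9] x1; [0.029, 0.051, 0.0, 0.144, 0.9] x1; [0.036, 0.071, 0.0, 0.196, 0.9] x1; [0.041, 0.093, 0.0, 0.249, 0.9] x1; [0.043, 0.114, 0.0, 0.301, 0.9] x1; [0.043, 0.134, 0.0, 0.349, 0.9] x1; [0.041, 0.15, 0.0, 0.387, 0.9] x1; [0.04, 0.159, 0.0, 0.411, 0.9] x3;
```

>>> move_arm(
  deltas=[
    [[0.01,0.014,0,0.043,0.9],[0.02,0.031,0,0.091,0.9],[0.029,0.051,0,0.144,0.9],[0.036,0.071,0,0.196,0.9],[0.041,0.093,0,0.249,0.9],[0.043,0.114,0,0.301,0.9],[0.043,0.134,0,0.349,0.9],[0.041,0.15,0,0.387,0.9],[0.04,0.155,0,0.4,0.9],[0.04,0.155,0,0.4,0.9],[0.04,0.155,0,0.4,0.9]],
  ],
)

```text
clock: 5.2
position: [0.6068, 0.2587, 0.0749]
ee_rot: [-0.003, 0.742, 0.67, 0.001]
contact_force: [-3.3, 8.9, 6.7]
width: 0.0133
gripper_force: 29.5
```

```bash
python3 - <<'E'
from plan import *
check()
a=np.radians(42.15);X=np.array([-np.sin(a),np.cos(a)]);Y=np.array([np.cos(a),np.sin(a)])
p=np.array([.5377,.1487])+.8*(.04*X+.155*Y)
c=[*p,.0742,42.15-48]; print(c)
x,y,z,s=c
plan([[(x,y,z,s,-1,4),(x,y,.2,s,-1,5)]],reset=c)
E
```

```text
meas [0.6068 0.2587 0.0749] -5.9 cmd [ 0.6105  0.2577  0.0742 -7.17  ] t 5.2 w 0.0133 F [-3.3  8.9  6.7] gf 29.5 q [0.29 0.5  1.52 0.01 1.12 0.39]
[np.float64(0.6081580586061963), np.float64(0.25563765462850674), 0.0742, -5.850000000000001]
9 [0.0, 0.0, 0.0, 0.0, -1.0] x4; [0.0, 0.0, -0.157, 0.0, -1.0] x5;
```

>>> move_arm(
  deltas=[
    [[0,0,0,0,-1],[0,0,0,0,-1],[0,0,0,0,-1],[0,0,0,0,-1],[0,0,-0.157,0,-1],[0,0,-0.157,0,-1],[0,0,-0.157,0,-1],[0,0,-0.157,0,-1],[0,0,-0.157,0,-1]],
  ],
)

```text
clock: 6.1
position: [0.608, 0.2549, 0.2]
ee_rot: [0.0, 0.742, 0.67, 0.0]
contact_force: [-0.3, 0.5, -0.2]
width: 0.0856
gripper_force: 0.0
```

```bash
python3 - <<'E'
from plan import *; from h import *
check()
t=shot('top','top1.png'); s=shot('side','side1.png')
cv2.imwrite('pics/c2.png',np.hstack([cv2.resize(t[20:260,200:400],(500,600)),cv2.resize(s[190:380,300:395],(300,600))])[:,:,::-1])
print('red top',[(b[0],b[1]) for b in blobs(t[120:240,260:360],(0,150,90),(5,255,255),5)],'side',[(b[0],b[1]) for b in blobs(s[180:360,290:520],(0,150,90),(5,255,255),5)])
E
```

```text
meas [0.608  0.2549 0.2   ] -5.9 cmd [ 0.6082  0.2556  0.1998 -5.85  ] t 6.1 w 0.0856 F [-0.3  0.5 -0.2] gf 0.0 q [ 0.29  0.41  1.34 -0.    1.39  0.39]
red top [([35.5, 54.1], 58)] side [([75.5, 56.1], 46)]
```

View pics/c2.png

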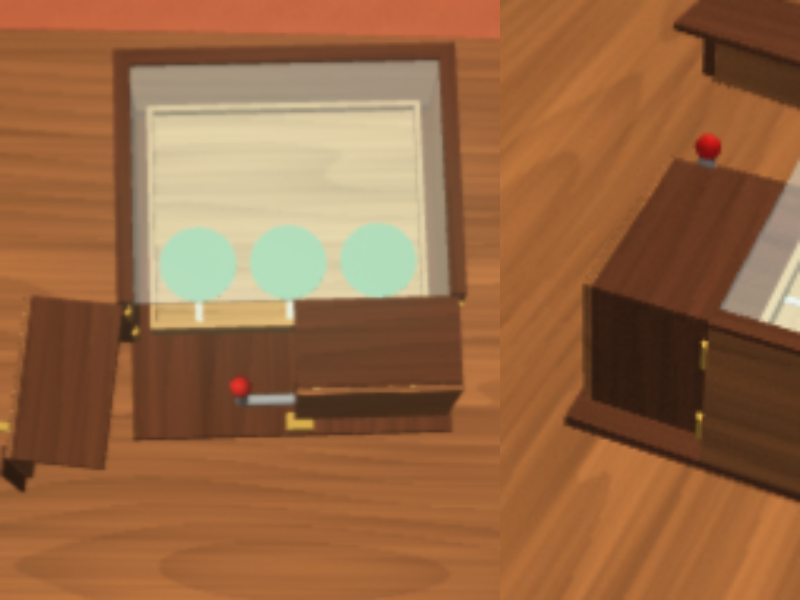

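The active door is wide open. The red bolt ball is at top (295.5,174.1), side (365.5,236.1).

```bash
python3 - <<'E'
from plan import *; from h import *
b,e=tri((295.5,174.1),(365.5,236.1)); print(b,e,tocab(b,np.array([.699,-.018])))
x,y=b[:2]
plan([[(x,y,.17,2.6,-1,8),(x,y,.071,2.6,-1,4)],[(x,y,.071,2.6,.9,8)],[(x,y,.094,2.6,.9,5)]])
E
```

```text
[0.6339 0.0264 0.102 ] 0.0004 [-0.06303677  0.04728356]
12 [-0.282, 0.061, 0.037, -0.07, -1.0] x8; [-0.282, 0.061, 0.161, -0.07, -1.0] x4;
8 [0.0, 0.0, 0.0, -0.0, 0.9] x8;
5 [0.0, 0.0, -0.029, -0.0, 0.9] x5;
```

>>> move_arm(
  deltas=[
    [[-0.282,0.061,0.037,-0.07,-1],[-0.282,0.061,0.037,-0.07,-1],[-0.282,0.061,0.037,-0.07,-1],[-0.282,0.061,0.037,-0.07,-1],[-0.282,0.061,0.037,-0.07,-1],[-0.282,0.061,0.037,-0.07,-1],[-0.282,0.061,0.037,-0.07,-1],[-0.282,0.061,0.037,-0.07,-1],[-0.282,0.061,0.161,-0.07,-1],[-0.282,0.061,0.161,-0.07,-1],[-0.282,0.061,0.161,-0.07,-1],[-0.282,0.061,0.161,-0.07,-1]],
  ],
)

```text
clock: 7.4
position: [0.6333, 0.0272, 0.0709]
ee_rot: [-0.001, 0.69, 0.723, -0.0]
contact_force: [0.7, -0.9, 0.2]
width: 0.0855
gripper_force: 0.0
```

>>> move_arm(
  deltas=[
    [[0,0,0,0,0.9],[0,0,0,0,0.9],[0,0,0,0,0.9],[0,0,0,0,0.9],[0,0,0,0,0.9],[0,0,0,0,0.9],[0,0,0,0,0.9],[0,0,0,0,0.9]],
  ],
  squeeze=40,
)

```text
clock: 8.2
position: [0.6317, 0.0258, 0.072]
ee_rot: [-0.001, 0.691, 0.723, -0.001]
contact_force: [-5.1, 0.3, 6.3]
width: 0.0153
gripper_force: 38.8
```

>>> move_arm(
  deltas=[
    [[0,0,-0.01,0,0.9],[0,0,-0.02,0,0.9],[0,0,-0.029,0,0.9],[0,0,-0.029,0,0.9],[0,0,-0.029,0,0.9]],
  ],
)

```text
clock: 8.7
position: [0.6318, 0.0257, 0.0948]
ee_rot: [-0.001, 0.691, 0.723, -0.001]
contact_force: [-7.5, -0.9, 0.5]
width: 0.015
gripper_force: 39.4
```

```bash
python3 - <<'E'
from plan import *
check()
H=np.array([.7055,-.1585]); P=load()[:2]-[.0008,.0003]; v=P-H
def arc(th):
    c,s=np.cos(th),np.sin(th); return H+np.array([c*v[0]-s*v[1],s*v[0]+c*v[1]])
f=lambda A:[(*arc(t),.0946,2.6+np.degrees(t),.9) for t in A]
plan([f([.06,.15,.26,.37,.48,.59,.70,.81]),f([.90,1.0,1.11,1.22,1.33,1.44,1.54,1.62,1.68,1.68])])
E
```

```text
meas [0.6318 0.0257 0.0948] 2.6 cmd [0.6337 0.0262 0.0942 2.55  ] t 8.7 w 0.015 F [-7.5 -0.9  0.5] gf 39.4 q [-0.07  0.45  1.56 -0.    1.14 -0.11]
8 [-0.006, -0.015, -0.0, -0.029, 0.9] x1; [-0.015, -0.035, -0.0, -0.072, 0.9] x1; [-0.029, -0.059, -0.0, -0.125, 0.9] x1; [-0.045, -0.08, -0.0, -0.177, 0.9] x1; [-0.064, -0.1, -0.0, -0.23, 0.9] x1; [-0.085, -0.118, -0.0, -0.282, 0.9] x1; [-0.107, -0.133, -0.0, -0.335, 0.9] x1; [-0.131, -0.146, -0.0, -0.387, 0.9] x1;
10 [-0.009, -0.021, -0.0, -0.043, 0.9] x1; [-0.02, -0.043, -0.0, -0.091, 0.9] x1; [-0.035, -0.066, -0.0, -0.143, 0.9] x1; [-0.052, -0.087, -0.0, -0.196, 0.9] x1; [-0.071, -0.106, -0.0, -0.248, 0.9] x1; [-0.093, -0.123, -0.0, -0.301, 0.9] x1; [-0.114, -0.136, -0.0, -0.349, 0.9] x1; [-0.131, -0.145, -0.0, -0.387, 0.9] x1; [-0.145, -0.151, -0.0, -0.416, 0.9] x2;
```

>>> move_arm(
  deltas=[
    [[-0.006,-0.015,0,-0.029,0.9],[-0.015,-0.035,0,-0.072,0.9],[-0.029,-0.059,0,-0.125,0.9],[-0.045,-0.08,0,-0.177,0.9],[-0.064,-0.1,0,-0.23,0.9],[-0.085,-0.118,0,-0.282,0.9],[-0.107,-0.133,0,-0.335,0.9],[-0.131,-0.146,0,-0.387,0.9]],
  ],
)

```text
clock: 9.5
position: [0.5246, -0.0853, 0.0957]
ee_rot: [0.004, 0.348, 0.937, 0.001]
contact_force: [4.0, -0.9, -2.8]
width: 0.0155
gripper_force: 39.2
```

>>> move_arm(
  deltas=[
    [[-0.009,-0.021,0,-0.043,0.9],[-0.02,-0.043,0,-0.091,0.9],[-0.035,-0.066,0,-0.143,0.9],[-0.052,-0.087,0,-0.196,0.9],[-0.071,-0.106,0,-0.248,0.9],[-0.093,-0.123,0,-0.301,0.9],[-0.114,-0.136,0,-0.349,0.9],[-0.131,-0.145,0,-0.387,0.9],[-0.145,-0.151,0,-0.416,0.9],[-0.145,-0.151,0,-0.416,0.9]],
  ],
)

```text
clock: 10.5
position: [0.538, -0.2524, 0.0961]
ee_rot: [0.008, -0.077, 0.997, -0.001]
contact_force: [10.3, 5.1, -1.9]
width: 0.0154
gripper_force: 39.4
```

```bash
python3 - <<'E'
from plan import *
check()
x,y,z,s=load()
plan([[(x,y,z,s,-1,4),(x,y,.21,s,-1,4),(.47,0.03,.25,70,-1,4)]])
E
```

```text
meas [ 0.538  -0.2524  0.0961] 98.8 cmd [ 5.300e-01 -2.509e-01  9.420e-02  9.891e+01] t 10.5 w 0.0154 F [10.3  5.1 -1.9] gf 39.4 q [-0.56  0.39  1.66  0.01  1.08 -2.29]
12 [0.0, 0.0, 0.0, 0.0, -1.0] x4; [0.0, 0.0, -0.145, 0.0, -1.0] x4; [0.02, 0.359, -0.195, 0.241, -1.0] x4;
```

>>> move_arm(
  deltas=[
    [[0,0,0,0,-1],[0,0,0,0,-1],[0,0,0,0,-1],[0,0,0,0,-1],[0,0,-0.145,0,-1],[0,0,-0.145,0,-1],[0,0,-0.145,0,-1],[0,0,-0.145,0,-1]],
  ],
)

```text
clock: 11.3
position: [0.5317, -0.2526, 0.214]
ee_rot: [0.003, -0.078, 0.997, -0.002]
contact_force: [0.2, -0.2, -0.7]
width: 0.0853
gripper_force: 0.0
```

```bash
python3 - <<'E'
from plan import *; from h import *
check()
json.dump([.530,-.2509,.0942+.116,98.91],open('cmd.json','w'))
t=shot('top','top2.png'); s=shot('side','side2.png')
cv2.imwrite('pics/c3.png',np.hstack([cv2.resize(t[80:280,230:530],(480,320)),cv2.resize(s[180:380,280:520],(320,267)).copy() if 0 else cv2.resize(s[180:380,280:480],(320,320))])[:,:,::-1])
E
```

```text
meas [ 0.5317 -0.2526  0.214 ] 98.9 cmd [4.697e-01 3.030e-02 2.502e-01 6.999e+01] t 11.3 w 0.0853 F [ 0.2 -0.2 -0.7] gf 0.0 q [-0.56  0.29  1.49 -0.    1.35 -2.29]
```

View pics/c3.png

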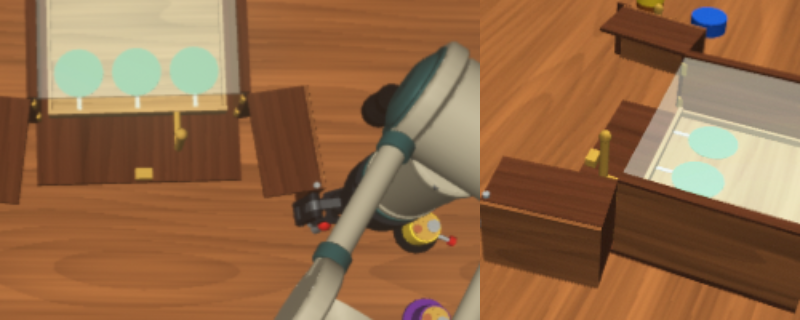

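```bash
python3 - <<'E'
from plan import *; from h import *
im={n:cv2.cvtColor(cv2.imread(f'pics/{n}2.png'),cv2.COLOR_BGR2RGB) for n in('top','side')}
for n,(x0,y0,x1,y1) in(('top',(335,150,352,176)),('side',(350,255,366,290))):
    print(n,[( [b[0][0]+x0,b[0][1]+y0],b[1],b[2]) for b in blobs(im[n][y0:y1,x0:x1],(15,120,60),(30,255,255),5)])
b,e=tri((342.5,163.1),(358.1,265)); print(b,e,tocab(b,np.array([.699,-.018])),proj('top',[b]),proj('side',[b]))
E
```

```text
top [([341.3, 161.5], 154, [0, 0, 13, 25]), ([347.6, 150.9], 8, [10, 0, 7, 2])]
side [([356.1, 275.4], 229, [0, 6, 12, 29])]
[ 0.6586 -0.0719  0.1034] 0.001 [-0.04278378 -0.05202805] [[342.6143293  163.33385776]] [[358.34226841 264.93006365]]
```

```bash
python3 - <<'E'
from plan import *
x,y=.6586,-.0719
plan([[(x,y,.2,92.6,0,7),(x,y,.074,92.6,0,5)],[(x,y,.074,92.6,.9,6)]])
ux=np.array([np.cos(.045),np.sin(.045)]); P=np.array([x,y])
plan([[(*(P-ux*d),.074,92.6,.9) for d in(.01,.03,.055,.08,.105,.13,.15,.165,.174,.176,.176)]])
E
```

```text
12 [-0.193, 0.196, 0.013, 0.053, 0.0] x7; [-0.193, 0.196, 0.17, 0.053, 0.0] x5;
6 [-0.0, 0.0, 0.0, -0.0, 0.9] x6;
11 [0.012, 0.0, 0.0, -0.0, 0.9] x1; [0.037, 0.0, 0.0, -0.0, 0.9] x1; [0.068, 0.0, 0.0, -0.0, 0.9] x1; [0.1, 0.0, 0.0, -0.0, 0.9] x1; [0.131, 0.0, 0.0, -0.0, 0.9] x1; [0.162, 0.0, 0.0, -0.0, 0.9] x1; [0.187, 0.0, 0.0, -0.0, 0.9] x1; [0.206, 0.0, 0.0, -0.0, 0.9] x1; [0.217, 0.0, 0.0, -0.0, 0.9] x1; [0.22, 0.0, 0.0, -0.0, 0.9] x2;
```

>>> move_arm(
  deltas=[
    [[-0.193,0.196,0.013,0.053,0],[-0.193,0.196,0.013,0.053,0],[-0.193,0.196,0.013,0.053,0],[-0.193,0.196,0.013,0.053,0],[-0.193,0.196,0.013,0.053,0],[-0.193,0.196,0.013,0.053,0],[-0.193,0.196,0.013,0.053,0],[-0.193,0.196,0.17,0.053,0],[-0.193,0.196,0.17,0.053,0],[-0.193,0.196,0.17,0.053,0],[-0.193,0.196,0.17,0.053,0],[-0.193,0.196,0.17,0.053,0]],
  ],
)

```text
clock: 12.6
position: [0.6578, -0.0741, 0.0746]
ee_rot: [-0.0, -0.021, 1.0, -0.0]
contact_force: [1.4, -0.2, 0.6]
width: 0.043
gripper_force: 0.0
```

>>> move_arm(
  deltas=[
    [[0,0,0,0,0.9],[0,0,0,0,0.9],[0,0,0,0,0.9],[0,0,0,0,0.9],[0,0,0,0,0.9],[0,0,0,0,0.9]],
  ],
  squeeze=40,
)

```text
clock: 13.2
position: [0.6596, -0.0713, 0.0769]
ee_rot: [0.002, -0.022, 1.0, 0.001]
contact_force: [-0.5, 4.0, 6.5]
width: 0.0132
gripper_force: 38.9
```

>>> move_arm(
  deltas=[
    [[0.012,0,0,0,0.9],[0.037,0,0,0,0.9],[0.068,0,0,0,0.9],[0.1,0,0,0,0.9],[0.131,0,0,0,0.9],[0.162,0,0,0,0.9],[0.187,0,0,0,0.9],[0.206,0,0,0,0.9],[0.217,0,0,0,0.9],[0.22,0,0,0,0.9],[0.22,0,0,0,0.9]],
  ],
)

```text
clock: 14.3
position: [0.4848, -0.0789, 0.0769]
ee_rot: [0.004, -0.021, 1.0, 0.001]
contact_force: [1.7, 6.9, 9.2]
width: 0.0128
gripper_force: 39.6
```

```bash
python3 - <<'E'
from plan import *
check()
x,y,z,s=load()
plan([[(x,y,z,s,0,3),(x,y,.2,s,0,4),(.45,0.12,.3,s,0,5)]])
E
```

```text
meas [ 0.4848 -0.0789  0.0769] 92.5 cmd [ 4.824e-01 -7.990e-02  7.420e-02  9.255e+01] t 14.3 w 0.0128 F [1.7 6.9 9.2] gf 39.6 q [-0.31  0.28  1.9   0.01  0.96 -1.92]
12 [0.0, 0.0, 0.0, 0.0, 0.0] x3; [0.0, 0.0, -0.157, 0.0, 0.0] x4; [0.029, 0.251, -0.282, 0.0, 0.0] x5;
```

>>> move_arm(
  deltas=[
    [[0,0,0,0,0],[0,0,0,0,0],[0,0,0,0,0],[0,0,-0.157,0,0],[0,0,-0.157,0,0],[0,0,-0.157,0,0],[0,0,-0.157,0,0],[0.029,0.251,-0.282,0,0],[0.029,0.251,-0.282,0,0],[0.029,0.251,-0.282,0,0],[0.029,0.251,-0.282,0,0],[0.029,0.251,-0.282,0,0]],
  ],
)

```text
clock: 15.5
position: [0.4495, 0.1218, 0.3005]
ee_rot: [0.0, -0.023, 1.0, 0.001]
contact_force: [-0.1, -0.4, -0.3]
width: 0.0423
gripper_force: 0.0
```

```bash
python3 - <<'E'
from plan import *; from h import *; from m import movs
check()
t=shot('top','top3.png'); s=shot('side','side3.png'); movs(t,s)
for b in [b for b in blobs(t,(60,40,120),(90,140,255),100) if b[1]<3000]: print('pad',b,onplane('top',[b[0]],.024)[0].round(4))
cv2.imwrite('pics/c4.png',np.hstack([cv2.resize(t[60:360,230:530],(400,400)),cv2.resize(s[160:460,110:410],(400,400))])[:,:,::-1])
E
```

```text
meas [0.4495 0.1218 0.3005] 92.7 cmd [ 0.4503  0.1197  0.2998 92.55  ] t 15.5 w 0.0423 F [-0.1 -0.4 -0.3] gf 0.0 q [ 0.11  0.07  1.57  0.    1.51 -1.5 ]
top Y [([591.0, 141.4], 873), ([488.5, 224.2], 153), ([443.6, 301.0], 151)]
top R [([432.2, 219.3], 51, [0.556, -0.279]), ([512.3, 230.3], 19, [0.534, -0.46]), ([512.0, 296.8], 20, [0.385, -0.455]), ([432.8, 317.7], 21, [0.337, -0.278]), ([391.4, 318.3], 21, [0.335, -0.187]), ([461.6, 341.2], 20, [0.287, -0.341])]
side Y [([449.0, 147.9], 64), ([385.9, 177.1], 187), ([179.6, 325.0], 316), ([216.9, 403.6], 398)]
side R [([468.7, 155.0], 9, [0.73, 0.696]), ([200.8, 279.9], 21, [0.331, -0.183]), ([256.8, 293.9], 59, [0.468, -0.165]), ([174.3, 305.3], 18, [0.331, -0.272]), ([134.7, 317.6], 19, [0.282, -0.337]), ([128.5, 378.2], 39, [0.382, -0.451]), ([191.4, 415.5], 42, [0.53, -0.455])]
pad ([353.9, 199.4], 658, [340, 185, 29, 30]) [ 0.5976 -0.1032  0.024 ]
pad ([280.5, 201.3], 677, [266, 187, 30, 30]) [0.5906 0.0609 0.024 ]
pad ([317.2, 200.4], 666, [303, 186, 29, 30]) [ 0.594 -0.021  0.024]
pad ([552.0, 352.2], 434, [541, 325, 19, 61]) [ 0.2657 -0.5392  0.024 ]
```

View pics/c4.png

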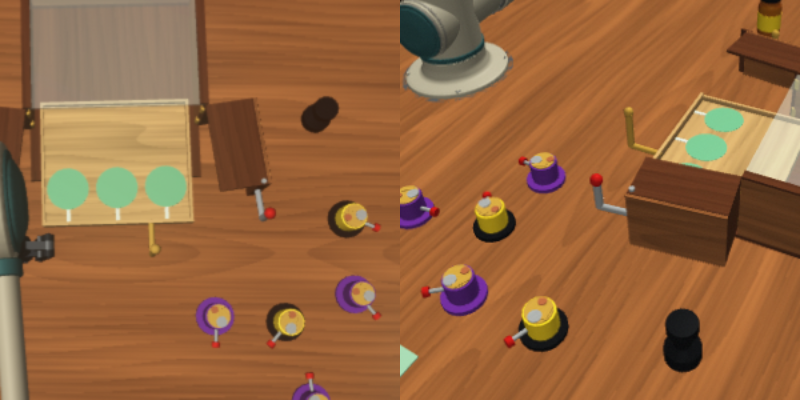

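The tray is fully out. The pads are at (0.5976,-0.1032), (0.594,-0.021) and (0.5906,0.0609). The holders haven't moved, so A goes to pad0 and B to pad2.

```bash
python3 - <<'E'
from plan import *
x,y=.5488,-.4135
plan([[(.5,-.2,.25,36,-1,8)],[(x,y,.15,-19.2,-1,12)],[(x,y,.019,-19.2,-1,5)]])
E
```

```text
8 [-0.044, -0.402, 0.062, 0.471, -1.0] x8;
12 [-0.252, -0.107, 0.125, 0.46, -1.0] x12;
5 [-0.0, -0.0, 0.164, 0.0, -1.0] x5;
```

>>> move_arm(
  deltas=[
    [[-0.044,-0.402,0.062,0.471,-1],[-0.044,-0.402,0.062,0.471,-1],[-0.044,-0.402,0.062,0.471,-1],[-0.044,-0.402,0.062,0.471,-1],[-0.044,-0.402,0.062,0.471,-1],[-0.044,-0.402,0.062,0.471,-1],[-0.044,-0.402,0.062,0.471,-1],[-0.044,-0.402,0.062,0.471,-1]],
  ],
)

```text
clock: 16.4
position: [0.4985, -0.2055, 0.2469]
ee_rot: [-0.002, 0.457, 0.89, -0.001]
contact_force: [-0.2, 0.6, 0.2]
width: 0.0855
gripper_force: 0.0
```

```bash
python3 - <<'E'
from plan import *; from h import *; from m import movs
check(); movs(np.array(manip.get_image('top')),np.array(manip.get_image('side')))
E
```

```text
meas [ 0.4985 -0.2055  0.2469] 35.7 cmd [ 5.491e-01 -4.134e-01  1.900e-02 -1.917e+01] t 16.4 w 0.0855 F [-0.2  0.6  0.2] gf 0.0 q [-0.52  0.21  1.53 -0.    1.41 -1.14]
top Y [([591.0, 141.4], 873), ([500.1, 225.6], 51), ([443.4, 300.9], 160)]
top R [([512.6, 296.7], 15, [0.385, -0.456]), ([432.7, 317.7], 20, [0.337, -0.278])]
side Y [([448.9, 148.1], 63), ([385.9, 177.0], 191), ([179.7, 325.0], 322), ([207.9, 427.8], 453)]
side R [([469.5, 149.3], 30, [0.724, 0.741]), ([200.8, 279.7], 20, [0.33, -0.183]), ([256.7, 294.2], 65, [0.468, -0.165]), ([174.3, 305.3], 18, [0.331, -0.272]), ([134.7, 317.9], 21, [0.282, -0.337]), ([128.6, 378.4], 41, [0.382, -0.452]), ([181.3, 441.0], 49, [0.545, -0.498])]
```

Holder A has been knocked aside, so I'm re-measuring it.

```bash
cat >> h.py <<'E'
def foot(im,n,box):
    x,y,w,h=box; c=cv2.cvtColor(im[y:y+h,x:x+w],cv2.COLOR_RGB2HSV); m=cv2.inRange(c,np.array((0,0,0)),np.array((180,255,55)))
    nn,l,s,_=cv2.connectedComponentsWithStats(m); i=1+s[1:,4].argmax(); k=cv2.findNonZero((l==i).astype(np.uint8)).reshape(-1,2)+[x,y]
    cc,ax,an=cv2.fitEllipse(cv2.convexHull(k.astype(np.float32))); return cc,ax,onplane(n,[cc],.006)[0].round(4)
E
python3 - <<'E'
from h import *; from m import movs
t=shot('top','t5.png'); s=shot('side','s5.png'); movs(t,s)
print(foot(s,'side',(178,398,62,64)))
cv2.imwrite('pics/c5.png',np.hstack([cv2.resize(t[180:330,400:550],(400,400)),cv2.resize(s[360:480,150:270],(400,400))])[:,:,::-1])
E
```

```text
top Y [([591.0, 141.4], 871), ([443.5, 301.0], 161)]
top R [([512.2, 296.7], 19, [0.385, -0.455]), ([432.8, 317.7], 21, [0.337, -0.278])]
side Y [([449.0, 147.9], 64), ([385.9, 177.0], 192), ([179.7, 325.0], 321), ([207.1, 429.7], 449)]
side R [([469.5, 149.3], 30, [0.724, 0.741]), ([200.6, 280.0], 20, [0.33, -0.184]), ([256.7, 294.2], 65, [0.468, -0.165]), ([174.4, 305.3], 19, [0.332, -0.272]), ([134.7, 317.9], 21, [0.282, -0.337]), ([128.6, 378.4], 41, [0.382, -0.452]), ([180.4, 443.3], 51, [0.546, -0.502])]
((208.3922882080078, 432.4991149902344), (33.280887603759766, 40.1783561706543), array([ 0.566 , -0.4603,  0.006 ]))
```

View pics/c5.png

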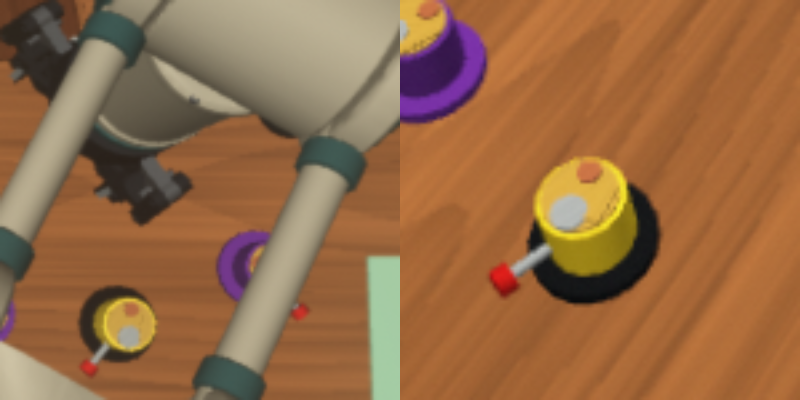

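```bash
python3 - <<'E'
from plan import *
x,y=.374,-.307
plan([[(x,y,.14,50,-1,7),(x,y,.019,50,-1,5)],[(x,y,.019,50,.9,7),(x,y,.019,50,.9,1)],[(x,y,.17,50,.9,6)],[(.5906,.0609,.17,92.5,.9,12)]],reset=[.4993,-.2055,.2462,36.0])
E
```

```text
12 [-0.011, -0.201, 0.133, -0.117, -1.0] x7; [-0.011, -0.201, 0.284, -0.117, -1.0] x5;
8 [0.0, -0.0, 0.0, 0.0, 0.9] x8;
6 [0.0, -0.0, -0.189, 0.0, 0.9] x6;
12 [0.088, 0.526, 0.0, -0.354, 0.9] x12;
```

```bash
python3 - <<'E'
from plan import *
check(); x,y=.374,-.307
plan([[(x,y,.14,50,-1,7),(x,y,.019,50,-1,5)],[(x,y,.019,50,.9,8)],[(x,y,.17,50,.9,6)],[(.5906,.0609,.17,92.5,.9,12)]],reset=[.4998,-.2000,.2502,36.03])
E
```

```text
meas [ 0.4989 -0.2001  0.2494] 36.1 cmd [5.907e-01 6.060e-02 1.702e-01 9.252e+01] t 16.6 w 0.0852 F [-1.3 -0.5 -0.1] gf 0.0 q [-0.51  0.2   1.53  0.    1.41 -1.14]
12 [-0.016, -0.206, 0.138, -0.116, -1.0] x7; [-0.016, -0.206, 0.289, -0.116, -1.0] x5;
8 [0.0, 0.0, -0.0, -0.0, 0.9] x8;
6 [0.0, 0.0, -0.189, -0.0, 0.9] x6;
12 [0.089, 0.526, 0.0, -0.355, 0.9] x12;
```

The arm had overshot and has now settled, so the commanded pose is confirmed.

>>> move_arm(
  deltas=[
    [[-0.016,-0.206,0.138,-0.116,-1],[-0.016,-0.206,0.138,-0.116,-1],[-0.016,-0.206,0.138,-0.116,-1],[-0.016,-0.206,0.138,-0.116,-1],[-0.016,-0.206,0.138,-0.116,-1],[-0.016,-0.206,0.138,-0.116,-1],[-0.016,-0.206,0.138,-0.116,-1],[-0.016,-0.206,0.289,-0.116,-1],[-0.016,-0.206,0.289,-0.116,-1],[-0.016,-0.206,0.289,-0.116,-1],[-0.016,-0.206,0.289,-0.116,-1],[-0.016,-0.206,0.289,-0.116,-1]],
  ],
)

```text
clock: 17.8
position: [0.3758, -0.308, 0.02]
ee_rot: [0.001, 0.341, 0.94, -0.0]
contact_force: [-0.2, -0.0, 0.6]
width: 0.0854
gripper_force: 0.0
```

>>> move_arm(
  deltas=[
    [[0,0,0,0,0.9],[0,0,0,0,0.9],[0,0,0,0,0.9],[0,0,0,0,0.9],[0,0,0,0,0.9],[0,0,0,0,0.9],[0,0,0,0,0.9],[0,0,0,0,0.9]],
  ],
  squeeze=35,
)

```text
clock: 18.6
position: [0.3748, -0.3085, 0.0206]
ee_rot: [0.001, 0.343, 0.94, -0.0]
contact_force: [-0.3, 2.2, 6.8]
width: 0.0419
gripper_force: 34.4
```

>>> move_arm(
  deltas=[
    [[0,0,-0.02,0,0.9],[0,0,-0.07,0,0.9],[0,0,-0.13,0,0.9],[0,0,-0.189,0,0.9],[0,0,-0.189,0,0.9],[0,0,-0.189,0,0.9]],
  ],
)

```text
clock: 19.2
position: [0.3742, -0.3082, 0.1715]
ee_rot: [0.001, 0.342, 0.94, -0.001]
contact_force: [0.3, 0.5, -0.8]
width: 0.0418
gripper_force: 36.0
```

>>> move_arm(
  deltas=[
    [[0.089,0.526,0,-0.355,0.9],[0.089,0.526,0,-0.355,0.9],[0.089,0.526,0,-0.355,0.9],[0.089,0.526,0,-0.355,0.9],[0.089,0.526,0,-0.355,0.9],[0.089,0.526,0,-0.355,0.9],[0.089,0.526,0,-0.355,0.9],[0.089,0.526,0,-0.355,0.9],[0.089,0.526,0,-0.355,0.9],[0.089,0.526,0,-0.355,0.9],[0.089,0.526,0,-0.355,0.9],[0.089,0.526,0,-0.355,0.9]],
  ],
)

```text
clock: 20.4
position: [0.5887, 0.0592, 0.1688]
ee_rot: [-0.002, -0.022, 1.0, -0.0]
contact_force: [0.9, 0.6, -1.8]
width: 0.0421
gripper_force: 36.1
```

```bash
python3 - <<'E'
from plan import *; from h import *
check()
t=shot('top','t6.png'); s=shot('side','s6.png')
cv2.imwrite('pics/c6.png',np.hstack([cv2.resize(t[130:280,220:370],(400,400)),cv2.resize(s[130:330,270:470],(400,400))])[:,:,::-1])
print('A',foot(t,'top',(485,225,45,45)),foot(s,'side',(178,398,62,64)))
print(blobs(t[225:290,480:560],(0,190,120),(4,255,255),6),blobs(s[420:470,160:205],(0,190,120),(4,255,255),6))
print('pad',[(b,onplane('top',[b[0]],.024)[0].round(4)) for b in blobs(t[:260],(60,40,120),(90,140,255),100)])
E
```

```text
meas [0.5887 0.0592 0.1688] 92.5 cmd [5.903e-01 6.060e-02 1.702e-01 9.255e+01] t 20.4 w 0.0421 F [ 0.9  0.6 -1.8] gf 36.1 q [-0.02  0.33  1.55 -0.    1.26 -1.63]
A ((509.2734069824219, 226.90521240234375), (6.158512592315674, 19.7695255279541), array([ 0.5436, -0.4599,  0.006 ])) ((208.3335418701172, 432.46636962890625), (33.44547653198242, 40.080833435058594), array([ 0.5658, -0.4603,  0.006 ]))
[([52.1, 0.3], 7, [50, 0, 5, 2])] [([20.5, 23.2], 48, [17, 19, 8, 9])]
pad [(([354.0, 199.3], 662, [340, 185, 29, 30]), array([ 0.5979, -0.1034,  0.024 ])), (([318.0, 200.3], 641, [306, 186, 27, 30]), array([ 0.5942, -0.0228,  0.024 ]))]
```

View pics/c6.png

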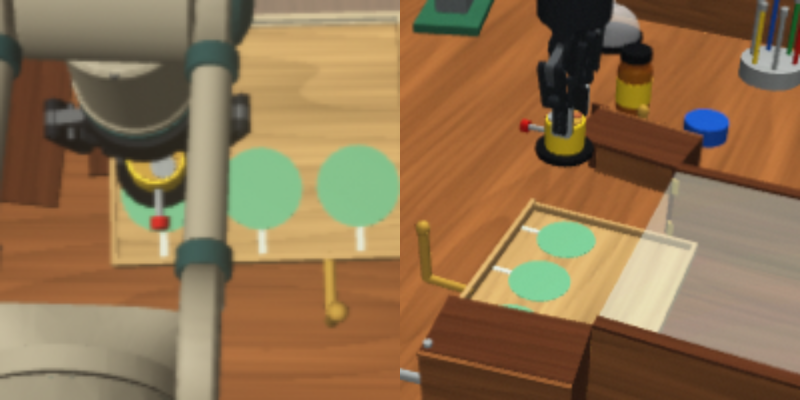

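The holder hangs upright with its crown along the line, so it can go down.

```bash
python3 - <<'E'
from plan import *
x,y=.5906,.0609
plan([[(x,y,.09,92.5,.9,3),(x,y,.06,92.5,.9,2),(x,y,.0436,92.5,.9,4)],[(x,y,.0436,92.5,-.45,4),(x,y,.2,92.5,-.45,5)]])
E
```

```text
9 [-0.0, 0.0, 0.1, 0.0, 0.9] x3; [-0.0, 0.0, 0.138, 0.0, 0.9] x2; [-0.0, 0.0, 0.158, 0.0, 0.9] x4;
9 [-0.0, 0.0, 0.0, 0.0, -0.45] x4; [-0.0, 0.0, -0.195, 0.0, -0.45] x5;
```

>>> move_arm(
  deltas=[
    [[0,0,0.1,0,0.9],[0,0,0.1,0,0.9],[0,0,0.1,0,0.9],[0,0,0.138,0,0.9],[0,0,0.138,0,0.9],[0,0,0.158,0,0.9],[0,0,0.158,0,0.9],[0,0,0.158,0,0.9],[0,0,0.158,0,0.9]],
  ],
)

```text
clock: 21.4
position: [0.5908, 0.06, 0.0453]
ee_rot: [0.001, -0.022, 1.0, -0.0]
contact_force: [-0.2, 0.3, -0.9]
width: 0.042
gripper_force: 36.2
```

>>> move_arm(
  deltas=[
    [[0,0,0,0,-0.45],[0,0,0,0,-0.45],[0,0,0,0,-0.45],[0,0,0,0,-0.45],[0,0,-0.195,0,-0.45],[0,0,-0.195,0,-0.45],[0,0,-0.195,0,-0.45],[0,0,-0.195,0,-0.45],[0,0,-0.195,0,-0.45]],
  ],
)

```text
clock: 22.3
position: [0.5913, 0.0601, 0.202]
ee_rot: [0.002, -0.022, 1.0, -0.0]
contact_force: [1.2, -0.2, -0.0]
width: 0.0617
gripper_force: 0.0
```

```bash
python3 - <<'E'
from plan import *
x,y,z,s=load()
plan([[(.42,-.02,.3,60,-1,6)]])
E
```

```text
6 [0.217, -0.091, -0.125, 0.271, -1.0] x6;
```

>>> move_arm(
  deltas=[
    [[0.217,-0.091,-0.125,0.271,-1],[0.217,-0.091,-0.125,0.271,-1],[0.217,-0.091,-0.125,0.271,-1],[0.217,-0.091,-0.125,0.271,-1],[0.217,-0.091,-0.125,0.271,-1],[0.217,-0.091,-0.125,0.271,-1]],
  ],
)

```text
clock: 22.9
position: [0.4189, -0.0207, 0.2995]
ee_rot: [0.0, 0.259, 0.966, 0.0]
contact_force: [0.4, -0.1, -0.2]
width: 0.0857
gripper_force: 0.0
```

```bash
python3 - <<'E'
from plan import *; from h import *
check()
t=shot('top','t7.png'); s=shot('side','s7.png')
def red(im,x0,y0,x1,y1): return [([round(b[0][0]+x0,1),round(b[0][1]+y0,1)],b[1]) for b in blobs(im[y0:y1,x0:x1],(0,190,120),(4,255,255),6)]
def yel(im,x0,y0,x1,y1): return [([round(b[0][0]+x0,1),round(b[0][1]+y0,1)],b[1]) for b in blobs(im[y0:y1,x0:x1],(15,110,90),(34,255,255),30)]
print('A red',red(t,480,190,560,270),red(s,150,410,210,470)); print('A foot',foot(t,'top',(485,190,50,50)),foot(s,'side',(178,398,62,64)))
print('B red',red(t,250,170,320,250),red(s,300,200,420,320)); 
cv2.imwrite('pics/c7.png',np.hstack([cv2.resize(t[150:250,240:340],(400,400)),cv2.resize(t[175:275,460:560],(400,400))])[:,:,::-1])
E
```

```text
meas [ 0.4189 -0.0207  0.2995] 60.0 cmd [ 4.201e-01 -1.980e-02  2.998e-01  6.003e+01] t 22.9 w 0.0857 F [ 0.4 -0.1 -0.2] gf 0.0 q [-0.22 -0.    1.65  0.    1.5  -1.26]
A red [([532.4, 223.6], 20)] [([180.4, 443.2], 50)]
A foot ((509.1460266113281, 217.59059143066406), (25.238235473632812, 26.392921447753906), array([ 0.5651, -0.4602,  0.006 ])) ((208.3922882080078, 432.4991149902344), (33.280887603759766, 40.1783561706543), array([ 0.566 , -0.4603,  0.006 ]))
B red [] [([332.4, 237.5], 13)]
```

View pics/c7.png

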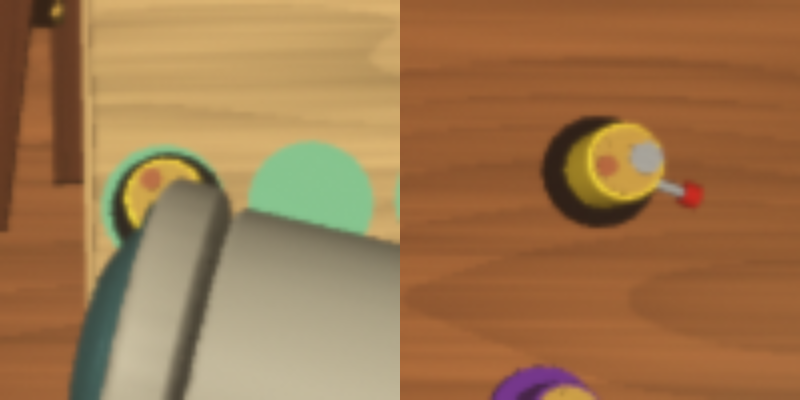

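A has settled at (0.5655,-0.4603) and the picture shows it upright. B sits on the left pad but the arm hides part of it, so I'll check it later.

```bash
python3 - <<'E'
from plan import *; from h import *
k,e=tri((532.4,223.6),(180.4,443.2)); x,y=.5655,-.4603
h=np.degrees(np.arctan2(k[1]-y,k[0]-x)); print(k,e,h); s=h+90
plan([[(.5,-.3,.25,20,-1,8)],[(x,y,.16,s,-1,8),(x,y,.019,s,-1,4)],[(x,y,.019,s,.9,8)],[(x,y,.17,s,.9,6)],[(.60,-.25,.18,s-34,.9,6),(.5977,-.1033,.18,-87.5,.9,6)]])
E
```

```text
[ 0.5491 -0.5037  0.0273] 0.0006 -110.70058522455159
8 [-0.261, -0.254, 0.062, 0.334, -1.0] x8;
12 [-0.216, 0.009, 0.113, 0.339, -1.0] x8; [-0.216, 0.009, 0.289, 0.339, -1.0] x4;
8 [-0.0, 0.0, -0.0, -0.0, 0.9] x8;
6 [-0.0, 0.0, -0.189, -0.0, 0.9] x6;
12 [0.261, -0.052, -0.012, 0.283, 0.9] x6; [0.432, -0.12, -0.012, 0.556, 0.9] x6;
```

>>> move_arm(
  deltas=[
    [[-0.261,-0.254,0.062,0.334,-1],[-0.261,-0.254,0.062,0.334,-1],[-0.261,-0.254,0.062,0.334,-1],[-0.261,-0.254,0.062,0.334,-1],[-0.261,-0.254,0.062,0.334,-1],[-0.261,-0.254,0.062,0.334,-1],[-0.261,-0.254,0.062,0.334,-1],[-0.261,-0.254,0.062,0.334,-1]],
  ],
)

```text
clock: 23.8
position: [0.5001, -0.3007, 0.2467]
ee_rot: [-0.003, 0.574, 0.819, 0.001]
contact_force: [-0.5, 0.7, 0.3]
width: 0.0856
gripper_force: 0.0
```

>>> move_arm(
  deltas=[
    [[-0.216,0.009,0.113,0.339,-1],[-0.216,0.009,0.113,0.339,-1],[-0.216,0.009,0.113,0.339,-1],[-0.216,0.009,0.113,0.339,-1],[-0.216,0.009,0.113,0.339,-1],[-0.216,0.009,0.113,0.339,-1],[-0.216,0.009,0.113,0.339,-1],[-0.216,0.009,0.113,0.339,-1],[-0.216,0.009,0.289,0.339,-1],[-0.216,0.009,0.289,0.339,-1],[-0.216,0.009,0.289,0.339,-1],[-0.216,0.009,0.289,0.339,-1]],
  ],
)

```text
clock: 25.0
position: [0.5617, -0.4561, 0.0135]
ee_rot: [-0.006, 0.822, 0.569, -0.001]
contact_force: [0.1, 0.5, -0.3]
width: 0.0851
gripper_force: 0.0
```

>>> move_arm(
  deltas=[
    [[0,0,0,0,0.9],[0,0,0,0,0.9],[0,0,0,0,0.9],[0,0,0,0,0.9],[0,0,0,0,0.9],[0,0,0,0,0.9],[0,0,0,0,0.9],[0,0,0,0,0.9]],
  ],
  squeeze=35,
)

```text
clock: 25.8
position: [0.5668, -0.462, 0.023]
ee_rot: [0.003, 0.823, 0.568, 0.001]
contact_force: [-0.9, 0.8, 6.9]
width: 0.0415
gripper_force: 34.6
```

>>> move_arm(
  deltas=[
    [[0,0,-0.02,0,0.9],[0,0,-0.07,0,0.9],[0,0,-0.13,0,0.9],[0,0,-0.189,0,0.9],[0,0,-0.189,0,0.9],[0,0,-0.189,0,0.9]],
  ],
)

```text
clock: 26.4
position: [0.566, -0.4614, 0.1737]
ee_rot: [0.003, 0.823, 0.568, 0.001]
contact_force: [-1.1, 0.2, -1.2]
width: 0.0417
gripper_force: 35.9
```

>>> move_arm(
  deltas=[
    [[0.261,-0.052,-0.012,0.283,0.9],[0.261,-0.052,-0.012,0.283,0.9],[0.261,-0.052,-0.012,0.283,0.9],[0.261,-0.052,-0.012,0.283,0.9],[0.261,-0.052,-0.012,0.283,0.9],[0.261,-0.052,-0.012,0.283,0.9],[0.432,-0.12,-0.012,0.556,0.9],[0.432,-0.12,-0.012,0.556,0.9],[0.432,-0.12,-0.012,0.556,0.9],[0.432,-0.12,-0.012,0.556,0.9],[0.432,-0.12,-0.012,0.556,0.9],[0.432,-0.12,-0.012,0.556,0.9]],
  ],
)

```text
clock: 27.6
position: [0.5977, -0.1053, 0.1792]
ee_rot: [0.0, 1.0, 0.023, -0.0]
contact_force: [-0.5, -0.3, -1.0]
width: 0.0413
gripper_force: 36.0
```

```bash
python3 - <<'E'
from plan import *; from h import *
check()
s=shot('side','s8.png'); t=shot('top','t8.png')
cv2.imwrite('pics/c8.png',np.hstack([cv2.resize(t[130:280,240:390],(400,400)),cv2.resize(s[130:330,270:470],(400,400))])[:,:,::-1])
x,y=.5977,-.1033
plan([[(x,y,.09,-87.5,.9,4),(x,y,.06,-87.5,.9,2),(x,y,.045,-87.5,.9,4)],[(x,y,.045,-87.5,-.45,4),(x,y,.2,-87.5,-.45,5)]])
E
```

```text
meas [ 0.5977 -0.1053  0.1792] -87.3 cmd [  0.5978  -0.1029   0.1798 -87.45  ] t 27.6 w 0.0413 F [-0.5 -0.3 -1. ] gf 36.0 q [-0.29  0.35  1.5  -0.    1.3   1.24]
10 [-0.0, 0.0, 0.112, 0.0, 0.9] x4; [-0.0, 0.0, 0.15, 0.0, 0.9] x2; [-0.0, 0.0, 0.168, 0.0, 0.9] x4;
9 [-0.0, 0.0, 0.0, 0.0, -0.45] x4; [-0.0, 0.0, -0.193, 0.0, -0.45] x5;
```

View pics/c8.png

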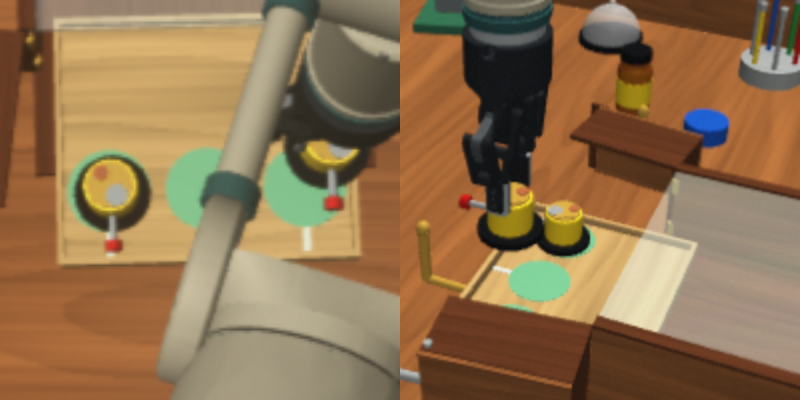

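>>> move_arm(
  deltas=[
    [[0,0,0.112,0,0.9],[0,0,0.112,0,0.9],[0,0,0.112,0,0.9],[0,0,0.112,0,0.9],[0,0,0.15,0,0.9],[0,0,0.15,0,0.9],[0,0,0.168,0,0.9],[0,0,0.168,0,0.9],[0,0,0.168,0,0.9],[0,0,0.168,0,0.9]],
  ],
)

```text
clock: 28.7
position: [0.5987, -0.1038, 0.0471]
ee_rot: [0.0, 1.0, 0.022, 0.001]
contact_force: [0.4, 0.3, 0.6]
width: 0.0413
gripper_force: 36.5
```

>>> move_arm(
  deltas=[
    [[0,0,0,0,-0.45],[0,0,0,0,-0.45],[0,0,0,0,-0.45],[0,0,0,0,-0.45],[0,0,-0.193,0,-0.45],[0,0,-0.193,0,-0.45],[0,0,-0.193,0,-0.45],[0,0,-0.193,0,-0.45],[0,0,-0.193,0,-0.45]],
  ],
)

```text
clock: 29.6
position: [0.5986, -0.1037, 0.2018]
ee_rot: [0.001, 1.0, 0.022, 0.002]
contact_force: [-0.3, -0.6, -1.0]
width: 0.0619
gripper_force: 0.0
```

```bash
python3 - <<'E'
from plan import *
check()
plan([[(.40,-.28,.3,-87.5,-.45,7)]])
E
```

```text
meas [ 0.5986 -0.1037  0.2018] -87.4 cmd [  0.5978  -0.1029   0.1998 -87.45  ] t 29.6 w 0.0619 F [-0.3 -0.6 -1. ] gf 0.0 q [-0.29  0.33  1.47  0.    1.34  1.24]
7 [-0.257, 0.21, -0.125, 0.0, -0.45] x7;
```

>>> move_arm(
  deltas=[
    [[-0.257,0.21,-0.125,0,-0.45],[-0.257,0.21,-0.125,0,-0.45],[-0.257,0.21,-0.125,0,-0.45],[-0.257,0.21,-0.125,0,-0.45],[-0.257,0.21,-0.125,0,-0.45],[-0.257,0.21,-0.125,0,-0.45],[-0.257,0.21,-0.125,0,-0.45]],
  ],
)

```text
clock: 30.3
position: [0.3971, -0.2828, 0.2994]
ee_rot: [0.0, 1.0, 0.02, -0.001]
contact_force: [0.0, 0.9, -0.8]
width: 0.0618
gripper_force: 0.0
```

```bash
cat > see.py <<'E'
from h import *
def look(tag):
    t=shot('top','t%s.png'%tag); s=shot('side','s%s.png'%tag)
    hs=cv2.cvtColor(t,cv2.COLOR_RGB2HSV)
    def bl(im,lo,hi,box,a): x0,y0,x1,y1=box; return [([b[0][0]+x0,b[0][1]+y0],b[1]) for b in blobs(im[y0:y1,x0:x1],lo,hi,a)]
    pads=np.array([[.5977,-.1033],[.594,-.021],[.5906,.0609]]); ux=np.array([np.cos(.0435),np.sin(.0435)])
    for i in(2,0):
        c=proj('top',[[*pads[i],.024]])[0]; x,y=c.astype(int); box=(x-17,y-17,x+17,y+17)
        m=cv2.inRange(hs[y-18:y+18,x-18:x+18],np.array((0,0,0)),np.array((180,255,60)))
        k=cv2.findNonZero(m).reshape(-1,2)+[x-18,y-18]; e=cv2.fitEllipse(cv2.convexHull(k.astype(np.float32)))
        f=onplane('top',[e[0]],.030)[0][:2]; d=f-pads[i]
        r=bl(t,(0,180,110),(5,255,255),(x-15,y+8,x+15,y+35),5); rs=None
        cs=proj('side',[[*(pads[i]-.047*ux),.051]])[0].astype(int); rs=bl(s,(0,180,110),(5,255,255),(cs[0]-14,cs[1]-14,cs[0]+14,cs[1]+14),5)
        fs=foot(s,'side',(lambda q:(q[0]-26,q[1]-18,52,42))(proj('side',[[*pads[i],.03]])[0].astype(int)))
        fsw=onplane('side',[fs[0]],.030)[0][:2]
        print('pad',i,'ell',np.round(e[0]+e[1],1),'foot',f.round(4),'side foot',fsw.round(4),np.round(fs[1],1),'off x,y',(d@ux).round(4),(d@[-ux[1],ux[0]]).round(4),'R',r,rs)
        if r and rs:
            K,er=tri(r[0][0],rs[0][0]); v=K[:2]-f; print('  crown',K,er,'heading err deg',(np.degrees(np.arctan2(v[1],v[0]))-180-2.5+180)%360-180, 'dist',np.linalg.norm(v).round(4))
    return t,s
E
python3 - <<'E'
from see import *
t,s=look('9')
cv2.imwrite('pics/c9.png',np.hstack([cv2.resize(t[150:250,250:350+20],(480,400)),cv2.resize(s[190:310,300:396],(320,400))])[:,:,::-1])
E
```

```text
pad 2 ell [281.6 202.3  26.   26.4] foot [0.5873 0.058 ] side foot [0.5883 0.0568] [17.2 26.7] off x,y -0.0034 -0.0027 R [([np.float64(282.2), np.float64(221.7)], 18)] [([np.float64(332.7), np.float64(237.3)], 18)]
  crown [0.5409 0.0549 0.0496] 0.0001 heading err deg 1.3357538065127983 dist 0.0465Traceback (most recent call last):
  File "<stdin>", line 2, in <module>
  File "see.py", line 14, in look
    fs=foot(s,'side',(lambda q:(q[0]-26,q[1]-18,52,42))(proj('side',[[*pads[i],.03]])[0].astype(int)))
  File "h.py", line 30, in foot
    nn,l,s,_=cv2.connectedComponentsWithStats(m); i=1+s[1:,4].argmax(); k=cv2.findNonZero((l==i).astype(np.uint8)).reshape(-1,2)+[x,y]
                                                      ~~~~~~~~~~~~~~^^
ValueError: attempt to get argmax of an empty sequence
```

```bash
python3 - <<'E'
s=open('see.py').read()
s=s.replace("        fs=foot(","        try: fs=foot(").replace("        fsw=onplane(","        except ValueError: fs=((1,1),(0,0),0)\n        fsw=onplane(")
s=s.replace("if r and rs:","if r and not rs: f2=onplane('top',[r[0][0]],.0495)[0][:2]-f; print('  top only heading err',(np.degrees(np.arctan2(f2[1],f2[0]))-182.5+180)%360-180,np.linalg.norm(f2))\n        if r and rs:")
open('see.py','w').write(s)
E
python3 - <<'E'
from see import *
t,s=look('9')
cv2.imwrite('pics/c9.png',np.hstack([cv2.resize(t[150:250,250:370],(480,400)),cv2.resize(s[190:310,300:396],(320,400))])[:,:,::-1])
E
```

```text
pad 2 ell [281.7 202.3  25.9  26.4] foot [0.5872 0.0579] side foot [0.5883 0.0568] [17.2 26.7] off x,y -0.0035 -0.0028 R [([np.float64(282.2), np.float64(221.7)], 18)] [([np.float64(332.6), np.float64(237.5)], 19)]
  crown [0.5408 0.0548 0.049 ] 0.0002 heading err deg 1.3783326266793665 dist 0.0465
pad 0 ell [355.2 197.1  25.8  26.1] foot [ 0.6018 -0.1056] side foot [-5.6352  2.8857] [0 0] off x,y 0.004 -0.0024 R [([np.float64(357.2), np.float64(215.8)], 15)] [([np.float64(305.5), np.float64(278.8)], 8)]
  crown [ 0.5558 -0.1077  0.0544] 0.0004 heading err deg 0.15751497003577697 dist 0.046
```

View pics/c9.png

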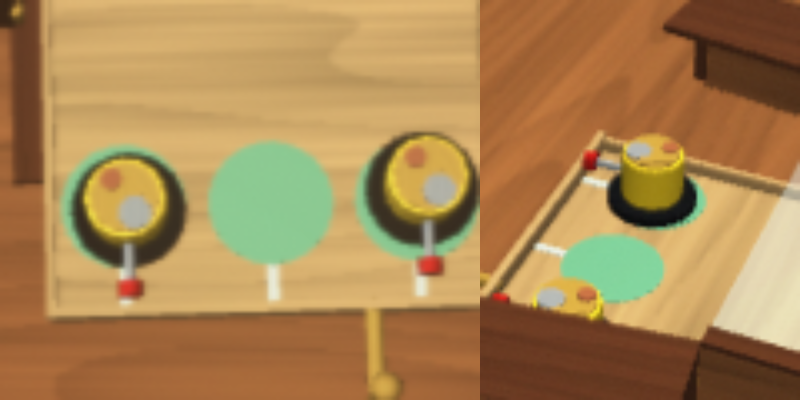

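Both stand upright but sit about 4 mm off-centre: A by (+4.0,-2.4) mm and B by (-3.5,-2.8) mm in the cabinet axes. B is also turned 1.3°. I'll regrasp each and shift it.

```bash
python3 - <<'E'
from plan import *
ux=np.array([np.cos(.0435),np.sin(.0435)]); uy=np.array([-ux[1],ux[0]])
def fix(p,off,ps,pe):
    q=np.array(p)-off[0]*ux-off[1]*uy
    plan([[(*p,.17,ps,-.45,7),(*p,.045,ps,-.45,5)],[(*p,.045,ps,.9,5),(*p,.05,ps,.9,1),(*q,.05,pe,.9,2),(*q,.0455,pe,.9,4)],[(*q,.0455,pe,-.45,4),(*q,.19,pe,-.45,5)]])
fix((.5978,-.1029),(.004,-.0024),-87.5,-87.5)
fix((.5904,.0608),(-.0035,-.0028),-87.5,-88.7)
plan([[(.40,-.28,.3,-87.5,-.45,10)]])
E
```

```text
12 [0.257, -0.21, 0.162, 0.0, -0.45] x7; [0.257, -0.21, 0.318, 0.0, -0.45] x5;
12 [0.0, -0.0, 0.0, 0.0, 0.9] x5; [0.0, -0.0, -0.006, 0.0, 0.9] x1; [-0.005, -0.003, -0.006, 0.0, 0.9] x2; [-0.005, -0.003, -0.0, 0.0, 0.9] x4;
9 [0.0, -0.0, -0.0, 0.0, -0.45] x4; [0.0, -0.0, -0.181, 0.0, -0.45] x5;
12 [0.005, -0.202, 0.025, 0.0, -0.45] x7; [0.005, -0.202, 0.181, 0.0, -0.45] x5;
12 [-0.0, 0.0, 0.0, 0.0, 0.9] x5; [-0.0, 0.0, -0.006, 0.0, 0.9] x1; [0.004, -0.003, -0.006, 0.01, 0.9] x2; [0.004, -0.003, -0.0, 0.01, 0.9] x4;
9 [0.0, -0.0, -0.0, 0.0, -0.45] x4; [0.0, -0.0, -0.181, 0.0, -0.45] x5;
10 [-0.252, 0.424, -0.137, -0.01, -0.45] x10;
```

>>> move_arm(
  deltas=[
    [[0.257,-0.21,0.162,0,-0.45],[0.257,-0.21,0.162,0,-0.45],[0.257,-0.21,0.162,0,-0.45],[0.257,-0.21,0.162,0,-0.45],[0.257,-0.21,0.162,0,-0.45],[0.257,-0.21,0.162,0,-0.45],[0.257,-0.21,0.162,0,-0.45],[0.257,-0.21,0.162,0,-0.45],[0.257,-0.21,0.26,0,-0.45],[0.257,-0.21,0.3,0,-0.45],[0.257,-0.21,0.318,0,-0.45],[0.257,-0.21,0.318,0,-0.45]],
  ],
)

```text
clock: 31.7
position: [0.5938, -0.1029, 0.0419]
ee_rot: [-0.001, 1.0, 0.022, -0.004]
contact_force: [0.5, 0.4, 0.7]
width: 0.0621
gripper_force: 0.0
```

>>> move_arm(
  deltas=[
    [[0,0,0,0,0.9],[0,0,0,0,0.9],[0,0,0,0,0.9],[0,0,0,0,0.9],[0,0,0,0,0.9],[0,0,-0.006,0,0.9],[-0.005,-0.003,-0.006,0,0.9],[-0.005,-0.003,-0.006,0,0.9],[-0.005,-0.003,0,0,0.9],[-0.005,-0.003,0,0,0.9],[-0.005,-0.003,0,0,0.9],[-0.005,-0.003,0,0,0.9]],
  ],
)

```text
clock: 32.9
position: [0.5953, -0.1009, 0.0473]
ee_rot: [-0.0, 1.0, 0.022, 0.002]
contact_force: [-0.6, 1.4, 10.6]
width: 0.0413
gripper_force: 36.7
```

>>> move_arm(
  deltas=[
    [[0,0,0,0,-0.45],[0,0,0,0,-0.45],[0,0,0,0,-0.45],[0,0,0,0,-0.45],[0,0,-0.181,0,-0.45],[0,0,-0.181,0,-0.45],[0,0,-0.181,0,-0.45],[0,0,-0.181,0,-0.45],[0,0,-0.181,0,-0.45]],
  ],
)

```text
clock: 33.8
position: [0.594, -0.1014, 0.1912]
ee_rot: [0.0, 1.0, 0.022, 0.001]
contact_force: [-0.1, 0.4, -1.1]
width: 0.0618
gripper_force: 0.0
```

>>> move_arm(
  deltas=[
    [[0.005,-0.202,0.025,0,-0.45],[0.005,-0.202,0.025,0,-0.45],[0.005,-0.202,0.025,0,-0.45],[0.005,-0.202,0.025,0,-0.45],[0.005,-0.202,0.025,0,-0.45],[0.005,-0.202,0.025,0,-0.45],[0.005,-0.202,0.025,0,-0.45],[0.005,-0.202,0.12,0,-0.45],[0.005,-0.202,0.16,0,-0.45],[0.005,-0.202,0.181,0,-0.45],[0.005,-0.202,0.181,0,-0.45],[0.005,-0.202,0.181,0,-0.45]],
  ],
)

```text
clock: 35.0
position: [0.5912, 0.0591, 0.0459]
ee_rot: [0.0, 1.0, 0.021, 0.0]
contact_force: [0.7, 0.4, 0.4]
width: 0.0619
gripper_force: 0.0
```

>>> move_arm(
  deltas=[
    [[0,0,0,0,0.9],[0,0,0,0,0.9],[0,0,0,0,0.9],[0,0,0,0,0.9],[0,0,0,0,0.9],[0,0,-0.006,0,0.9],[0.004,-0.003,-0.006,0.01,0.9],[0.004,-0.003,-0.006,0.01,0.9],[0.004,-0.003,0,0.01,0.9],[0.004,-0.003,0,0.01,0.9],[0.004,-0.003,0,0.01,0.9],[0.004,-0.003,0,0.01,0.9]],
  ],
)

```text
clock: 36.2
position: [0.596, 0.0634, 0.0479]
ee_rot: [-0.0, 1.0, 0.012, 0.003]
contact_force: [0.1, 1.3, 12.6]
width: 0.0414
gripper_force: 37.0
```

>>> move_arm(
  deltas=[
    [[0,0,0,0,-0.45],[0,0,0,0,-0.45],[0,0,0,0,-0.45],[0,0,0,0,-0.45],[0,0,-0.181,0,-0.45],[0,0,-0.181,0,-0.45],[0,0,-0.181,0,-0.45],[0,0,-0.181,0,-0.45],[0,0,-0.181,0,-0.45]],
  ],
)

```text
clock: 37.1
position: [0.5939, 0.0629, 0.1912]
ee_rot: [-0.0, 1.0, 0.012, 0.001]
contact_force: [-0.6, -0.0, -0.1]
width: 0.062
gripper_force: 0.0
```

>>> move_arm(
  deltas=[
    [[-0.252,0.424,-0.137,-0.01,-0.45],[-0.252,0.424,-0.137,-0.01,-0.45],[-0.252,0.424,-0.137,-0.01,-0.45],[-0.252,0.424,-0.137,-0.01,-0.45],[-0.252,0.424,-0.137,-0.01,-0.45],[-0.252,0.424,-0.137,-0.01,-0.45],[-0.252,0.424,-0.137,-0.01,-0.45],[-0.252,0.424,-0.137,-0.01,-0.45],[-0.252,0.424,-0.137,-0.01,-0.45],[-0.252,0.424,-0.137,-0.01,-0.45]],
  ],
)

```text
clock: 38.1
position: [0.3989, -0.2818, 0.2981]
ee_rot: [-0.001, 1.0, 0.021, -0.001]
contact_force: [0.4, 0.6, -1.1]
width: 0.0621
gripper_force: 0.0
```

```bash
python3 - <<'E'
from see import *; from plan import check
check(); t,s=look('10')
E
```

```text
meas [ 0.3989 -0.2818  0.2981] -87.6 cmd [  0.4     -0.2804   0.2998 -87.45  ] t 38.1 w 0.0621 F [ 0.4  0.6 -1.1] gf 0.0 q [-0.76  0.11  1.53  0.    1.51  0.77]
pad 2 ell [280.2 199.8  26.1  26.9] foot [0.5929 0.0614] side foot [0.5934 0.0612] [18.  26.3] off x,y 0.0023 0.0004 R [([np.float64(280.0), np.float64(219.0)], 15)] [([np.float64(335.6), np.float64(237.2)], 20)]
  crown [0.5466 0.0597 0.0486] 0.0005 heading err deg -0.4220932029455753 dist 0.0463
pad 0 ell [354.  197.4  26.1  26.4] foot [ 0.601  -0.1029] side foot [-5.6352  2.8857] [0 0] off x,y 0.0034 0.0002 R [([np.float64(355.9), np.float64(216.6)], 17)] [([np.float64(305.9), np.float64(278.2)], 13)]
  crown [ 0.5546 -0.1047  0.0531] 0.0013 heading err deg -0.3238308067271305 dist 0.0465
```

```bash
python3 - <<'E'
from h import *
for f in('t7','t9','t10'):
    t=cv2.cvtColor(cv2.imread(f'pics/{f}.png'),cv2.COLOR_BGR2RGB)
    for b in blobs(t[:260],(60,40,120),(90,140,255),200): print(f,b,onplane('top',[b[0]],.024)[0].round(4))
E
```

```text
t7 ([354.0, 199.3], 663, [340, 185, 29, 30]) [ 0.5979 -0.1034  0.024 ]
t7 ([318.2, 196.7], 471, [303, 186, 30, 22]) [ 0.6024 -0.0231  0.024 ]
t9 ([317.2, 200.4], 663, [303, 186, 29, 30]) [ 0.594 -0.021  0.024]
t10 ([317.2, 198.6], 656, [303, 185, 29, 29]) [ 0.5981 -0.0209  0.024 ]
```

The tray itself slid in about 4 mm (middle pad now x=0.598). Relative to the pads, A is off by only (-0.6,0.2) mm and B by (-1.7,0.4) mm, with heading error under 0.5°, which is good. Next is the tray pull.

```bash
python3 - <<'E'
from h import *
t=cv2.cvtColor(cv2.imread('pics/t10.png'),cv2.COLOR_BGR2RGB); s=cv2.cvtColor(cv2.imread('pics/s10.png'),cv2.COLOR_BGR2RGB)
p=np.array([.4885,-.079]); 
for z in(.102,): print(proj('top',[[*p,z]]),proj('side',[[*p,z]]))
a=proj('top',[[*p,.102]])[0].astype(int); b=proj('side',[[*p,.102]])[0].astype(int)
cv2.imwrite('pics/c10.png',np.hstack([cv2.resize(t[a[1]-30:a[1]+30,a[0]-30:a[0]+30],(390,390)),cv2.resize(s[b[1]-30:b[1]+30,b[0]-30:b[0]+30],(390,390))])[:,:,::-1]); print(a,b)
E
```

```text
[[345.40342342 244.08031663]] [[283.37930338 244.70393014]]
[345 244] [283 244]
```

View pics/c10.png

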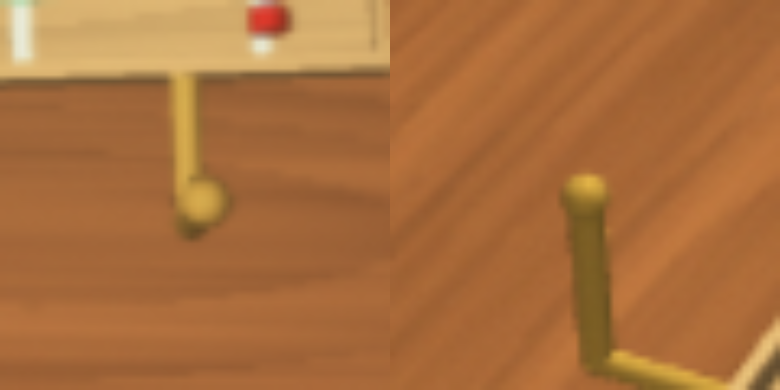

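```bash
python3 - <<'E'
from h import *; from plan import *
b,e=tri((346.2,245.1),(283,244)); print(b,e); x,y=b[:2]
ux=np.array([np.cos(.0445),np.sin(.0445)]); P=np.array([x,y]); D=(.6596-x)/ux[0]; print(D)
s=-87.5; L=lambda A:[(*(P+ux*d),.075,s,.9) for d in A]
plan([[(x,y,.2,s,0,7),(x,y,.075,s,0,5)],[(x,y,.075,s,.9,6)],L([.003,.008,.015,.024,.034,.045,.056,.067,.078,.089,.1,.11]),L([.119,.127,.135,.142,.149,.155,.161,.166,.170,.173,.175,.175])])
E
```

```text
[ 0.4871 -0.0799  0.1039] 0.0021
0.17267093760103366
12 [0.12, -0.246, 0.125, 0.0, 0.0] x7; [0.12, -0.246, 0.281, 0.0, 0.0] x5;
6 [-0.0, 0.0, -0.0, 0.0, 0.9] x6;
12 [0.004, 0.0, -0.0, 0.0, 0.9] x1; [0.01, 0.0, -0.0, 0.0, 0.9] x1; [0.019, 0.0, -0.0, 0.0, 0.9] x1; [0.03, 0.0, -0.0, 0.0, 0.9] x1; [0.042, 0.0, -0.0, 0.0, 0.9] x1; [0.056, 0.0, -0.0, 0.0, 0.9] x1; [0.07, 0.0, -0.0, 0.0, 0.9] x1; [0.084, 0.0, -0.0, 0.0, 0.9] x1; [0.097, 0.0, -0.0, 0.0, 0.9] x1; [0.111, 0.0, -0.0, 0.0, 0.9] x1; [0.125, 0.0, -0.0, 0.0, 0.9] x1; [0.137, 0.0, -0.0, 0.0, 0.9] x1;
12 [0.012, 0.0, -0.0, 0.0, 0.9] x1; [0.022, 0.0, -0.0, 0.0, 0.9] x1; [0.032, 0.0, -0.0, 0.0, 0.9] x1; [0.04, 0.0, -0.0, 0.0, 0.9] x1; [0.049, 0.0, -0.0, 0.0, 0.9] x1; [0.057, 0.0, -0.0, 0.0, 0.9] x1; [0.064, 0.0, -0.0, 0.0, 0.9] x1; [0.07, 0.0, -0.0, 0.0, 0.9] x1; [0.075, 0.0, -0.0, 0.0, 0.9] x1; [0.079, 0.0, -0.0, 0.0, 0.9] x1; [0.082, 0.0, -0.0, 0.0, 0.9] x2;
```

>>> move_arm(
  deltas=[
    [[0.12,-0.246,0.125,0,0],[0.12,-0.246,0.125,0,0],[0.12,-0.246,0.125,0,0],[0.12,-0.246,0.125,0,0],[0.12,-0.246,0.125,0,0],[0.12,-0.246,0.125,0,0],[0.12,-0.246,0.125,0,0],[0.12,-0.246,0.18,0,0],[0.12,-0.246,0.24,0,0],[0.12,-0.246,0.281,0,0],[0.12,-0.246,0.281,0,0],[0.12,-0.246,0.281,0,0]],
  ],
)

```text
clock: 39.4
position: [0.4874, -0.0807, 0.0756]
ee_rot: [0.0, 1.0, 0.022, 0.0]
contact_force: [0.6, -0.3, 0.1]
width: 0.0431
gripper_force: 0.0
```

>>> move_arm(
  deltas=[
    [[0,0,0,0,0.9],[0,0,0,0,0.9],[0,0,0,0,0.9],[0,0,0,0,0.9],[0,0,0,0,0.9],[0,0,0,0,0.9]],
  ],
)

```text
clock: 40.0
position: [0.4887, -0.0786, 0.0773]
ee_rot: [-0.001, 1.0, 0.022, 0.002]
contact_force: [-0.7, 4.6, 4.1]
width: 0.0134
gripper_force: 34.0
```

>>> move_arm(
  deltas=[
    [[0.004,0,0,0,0.9],[0.01,0,0,0,0.9],[0.019,0,0,0,0.9],[0.03,0,0,0,0.9],[0.042,0,0,0,0.9],[0.056,0,0,0,0.9],[0.07,0,0,0,0.9],[0.084,0,0,0,0.9],[0.097,0,0,0,0.9],[0.111,0,0,0,0.9],[0.125,0,0,0,0.9],[0.137,0,0,0,0.9]],
  ],
)

```text
clock: 41.2
position: [0.5977, -0.074, 0.0774]
ee_rot: [-0.001, 1.0, 0.022, 0.001]
contact_force: [-2.8, 3.6, 6.0]
width: 0.0132
gripper_force: 34.2
```

>>> move_arm(
  deltas=[
    [[0.012,0,0,0,0.9],[0.022,0,0,0,0.9],[0.032,0,0,0,0.9],[0.04,0,0,0,0.9],[0.049,0,0,0,0.9],[0.057,0,0,0,0.9],[0.064,0,0,0,0.9],[0.07,0,0,0,0.9],[0.075,0,0,0,0.9],[0.079,0,0,0,0.9],[0.082,0,0,0,0.9],[0.082,0,0,0,0.9]],
  ],
)

```text
clock: 42.4
position: [0.6597, -0.0713, 0.0773]
ee_rot: [-0.001, 1.0, 0.022, -0.002]
contact_force: [-7.6, 3.0, 10.4]
width: 0.0133
gripper_force: 34.4
```

```bash
python3 -c "
from plan import *
check()"
```

```text
meas [ 0.6597 -0.0713  0.0773] -87.4 cmd [ 6.622e-01 -7.170e-02  7.500e-02 -8.745e+01] t 42.4 w 0.0133 F [-7.6  3.  10.4] gf 34.4 q [-0.21  0.51  1.5   0.    1.14  1.31]
```

>>> move_arm(
  deltas=[
    [[0.004,0,0,0,0.9],[0.004,0,0,0,0.9],[0.004,0,0,0,0],[0.004,0,0,0,0],[0.004,0,0,0,0],[0.004,0,-0.16,0,0],[0.004,0,-0.16,0,0],[0.004,0,-0.16,0,0],[0.004,0,-0.16,0,0]],
  ],
)

```text
clock: 43.3
position: [0.6689, -0.073, 0.2091]
ee_rot: [0.001, 1.0, 0.022, 0.006]
contact_force: [0.4, -0.3, -0.6]
width: 0.0429
gripper_force: 0.0
```

>>> move_arm(
  deltas=[
    [[-0.33,0.24,-0.1,0,0],[-0.33,0.24,-0.1,0,0],[-0.33,0.24,-0.1,0,0],[-0.33,0.24,-0.1,0,0],[-0.33,0.24,-0.1,0,0],[-0.33,0.24,-0.1,0,0],[-0.33,0.24,-0.1,0,0],[-0.33,0.24,-0.1,0,0],[-0.33,0.24,-0.1,0,0],[-0.33,0.24,-0.1,0,0]],
  ],
)

```text
clock: 44.3
position: [0.4106, -0.2751, 0.2821]
ee_rot: [-0.001, 1.0, 0.023, -0.0]
contact_force: [0.2, 0.0, -0.4]
width: 0.043
gripper_force: 0.0
```

```bash
python3 - <<'E'
from h import *; from plan import check
check()
t=shot('top','t11.png'); s=shot('side','s11.png')
for b in blobs(t[:260],(60,40,120),(90,140,255),200): print(b,onplane('top',[b[0]],.024)[0].round(4))
cv2.imwrite('pics/c11.png',np.hstack([cv2.resize(t[20:240,220:420],(400,440)),cv2.resize(s[180:400,270:470],(400,440))])[:,:,::-1])
E
```

```text
meas [ 0.4106 -0.2751  0.2821] -87.4 cmd [ 6.622e-01 -7.170e-02  7.500e-02 -8.745e+01] t 44.3 w 0.043 F [ 0.2  0.  -0.4] gf 0.0 q [-0.73  0.12  1.55  0.    1.47  0.79]
([314.9, 124.5], 651, [301, 111, 29, 28]) [ 0.7692 -0.0135  0.024 ]
```

View pics/c11.png

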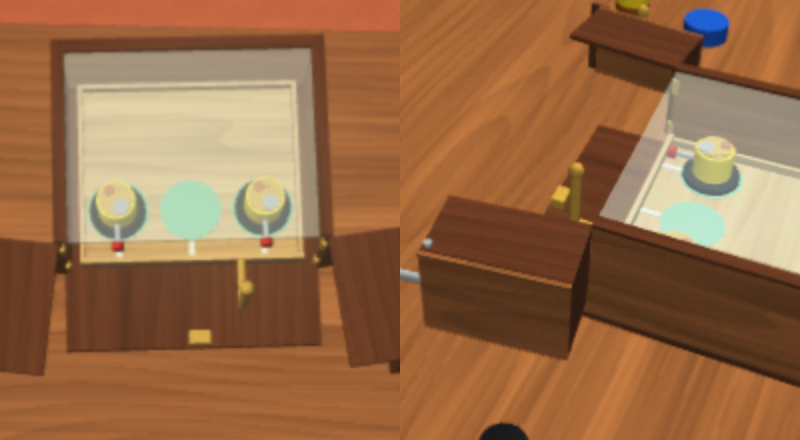

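The middle pad is back at exactly its starting position (0.7692,-0.0135), so the tray is home. Both holders are centred with their crowns on the white lines, and both doors stand wide open.

```bash
python3 -c "
from rig import manip
print(manip.sign_off())"
```

```text
the job is handed in; nothing more can be done
None
```

The job is done and handed in: both doors are wide open, the two yellow holders stand on the right and left pads within about 2 mm of centre with crowns along the white lines, and the tray is fully home; the purple look-alikes and bystanders were not touched.

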